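# Pack an enamelled vase into its carrying tray

### The job

Lift the blue enamelled vase off the sloping rest and stand it upright in the empty cell of the carrying tray, with its side against the green felt. Then choose the two packers that together fill the space left between the vase and the end board snugly, and stand them side by side in it, down on the tray floor. The vase is thin copper under glass enamel: use a light grip, and do not knock it, press on it or force the packers; leave everything else on the bench as it is.

Things in the scene. Friction and masses are not known exactly. Their poses are not given: they have to be found in the camera images.
- vase: Blue enamelled flower vase, thin copper, 0.27 to 0.43 kg, 162 mm tall: straight round body 64 mm in diameter up to 100 mm, shoulder narrowing up to 114 mm, then the neck. Origin: centre of the underside of its foot; z runs up its axis to the mouth. The copper bears about 35 N from each finger of a gripper, a push of about 15 N from a packer and 20 N from the tray or rest; more dents it.
- vase_neck (a point): Middle of the vase's bare gilt neck, on the axis, 135 mm above the foot; axes as the vase. The neck is 34 mm in diameter from 21 mm below to 21 mm above this point; the lip above it is 37 mm in diameter, its top 27 mm above this point.
- rest: Fixed wooden rest, 170 x 130 mm, on which the vase leans 32 degrees from vertical, mouth to the rest's -x side (to the robot's left). Two felted rails lie under the vase on that side and end 96 mm up its body; the neck is free all round. Origin: centre of its underside, z up. Foot centre of the vase here: (35, 0, 46) mm; its axis runs up along (-0.531, 0, 0.847).
- tray: Fixed wooden carrying tray, 300 x 100 mm. It lies across the bench; its empty cell is at the robot's left end; the other cell, at +x (to the right), holds a red jar with a gilt lid already packed (top 113 mm above the bench, centred at x = 118 mm in this frame). Origin: under the middle of the empty cell, at bench height; x along the tray, z up.
- cell (a point): Middle of the empty cell's floor, 12 mm above the bench; axes as the tray. Inside the cell is 108.5 mm long (x from -54.25 at the end board to +54.25 at the green felt) and 72 mm wide (y). Above this floor: side rails 28 mm high and 10 thick, end board 44 high and 12 thick, felt 46, partition behind it 56. With the vase on the felt its axis is at x = +22.25 and 44.5 mm are left to the end board.
- packer14: Packer of pale wood, 14 mm thick (x), 50 mm wide (y), 70 mm tall (z), 31 g, standing on its 14 x 50 mm end. Origin: centre of its underside.
- packer20: Packer of dark wood, 20 mm thick (x), 50 mm wide (y), 70 mm tall (z), 44 g, standing. Origin: centre of its underside.
- packer28: Packer of cork, 28 mm thick (x), 44 mm wide (y), 70 mm tall (z), 62 g, standing. Origin: centre of its underside.
- packer36: Packer of grey-faced board, 36 mm thick (x), 44 mm wide (y), 70 mm tall (z), 79 g, standing. Origin: centre of its underside.
- board: Fixed felt-topped board, 290 x 100 mm, 8 mm thick, on which the four packers stand in a row along its x (across the bench), faces towards one another, about 64 mm apart centre to centre; which stands where varies. Origin: centre of its underside.
- bowl: White ceramic bowl of blue colour, 110 mm across, 40 mm high; bystander. Origin: centre of its underside.
- dish: Small green plastic dish, 72 mm across, 28 mm high; bystander. Origin: centre of its underside.
- shaker: Glass shaker with steel cap, 54 mm across, 86 mm high; bystander. Origin: centre of its underside.
- colourpot: Purple colour pot with white cap, 56 mm across, 50 mm high; bystander. Origin: centre of its underside.
- oiljar: Amber glass jar with black cap, 60 mm across, 85 mm high; bystander. Origin: centre of its underside.
- brush: Round colour brush with dark handle and blue tip, 180 mm long, lying on the bench; bystander. Origin: near its middle.

How it is judged:
By the outcome, as a careful person would: the job done as asked, in the order asked, and still so for the second after the job is handed in, with the robot touching nothing.
It also fails if it takes over 72 s, if anything falls off the work surface, if the arm or the gripper's body presses on something with over 40 N, if the wrist force passes 120 N, or if a joint passes its speed limit or range.

### The arm

A 6-joint arm with a two-finger parallel gripper is mounted at the origin on the work surface. World frame = base frame: x ahead of the robot, y to its left, z up, the work surface at z = 0. Lengths are in m, angles in rad, forces in N, time in s.
With the tool pointing down it reaches from about 0.35 to 0.775 m from the base axis. Payload 7.3 kg.
Tool frame: the origin (TCP) lies midway between the tips of the shut fingers; the grasp point (between the pads) lies 19 mm behind it; z points along the fingers, y is the direction in which the jaws open and shut (so a half turn about z gives the same grasp; the last joint's range is limited). The gripper opens to 92 mm and grips with 3 to 60 N. Pads are 19 mm wide; open, the fingers measure 130 mm over their backs; the gripper's body (75 mm by 190 mm) begins 47 mm behind the grasp point.
Start: joints at [-1.408, 0.342, 1.524, -0, 1.275, -0.146], TCP at [0.16, -0.5, 0.227] pointing down, gripper open.
Joint ranges: [-2.53, 2.53], [-0.77, 2.02], [0.04, 2.7], [-1, 4.14], [0.28, 2.66], [-3.11, 3.11]. Speed limits (rad/s): [2.57, 2.57, 3.14, 3.14, 3.14, 3.14].

### API

Orientations are given as [roll, pitch, yaw] about the fixed x, y, z axes, in that order (R = Rz(yaw) Ry(pitch) Rx(roll)).
In Python, from cell import status, eyes, job gives the robot as it stands.
- The arm moves only by the tool jog_arm, never from a script. Its argument "series" is a list of rows, each a list of 3 entries, a list of its own where there are three numbers: the gripper command: -1 is shut, 1 is fully open, values between are in proportion, then the shift along the tool's x, y, z in m, then the turn, a rotation vector about the tool's x, y, z in rad. In form: [[grip, [x, y, z], [ax, ay, az]], ...]. A call has 1 to 12 rows; each row is the pose to reach, as a shift and turn from the pose commanded when the call began, along the tool's axes at that moment; what a row does not reach only later rows make up. A row lasts 1/12 s, in which the tool goes at most 41.7 mm and 7.16 degrees, less where a joint would pass 70% of its speed; a pose out of reach is approached as far as the arm can. A call with a gripper value outside its range is refused whole. The fingers move at their own pace and stop on an object; "squeeze" is the grip in N (left out, the last holds). Time passes only in rows, so rows that repeat a pose let the fingers close. It gives the time, the measured TCP pose, the force and the opening at its end, in the units of the state.
- status.observe(): the state, without advancing time (a new reading comes with each control period).
- eyes.read_camera(name): name is "side" or "top"; returns a dict with "img" (384x512x3 uint8, red, green, blue), "range_z" (384x512 float32, m along the optical axis (not along the pixel's ray), 0 where there is no reading), "camera_matrix" (3x3 intrinsics, pixels), "T" (4x4, takes a point from camera to world coordinates). Camera axes: x right, y down, z forward; pixel columns grow to the right and rows downward; lengths in m; the calibration is good to about 2 mm. A picture is of the moment at which its call begins.
- job.hand_in(): hands the job in, once; it reports no verdict.
The state is a dict: "time": time; "qpos": joint angles; "qvel": joint speeds; "joint_efforts": joint torques, N m; "tool_pos": TCP position; "tool_rot": TCP orientation; "contact_force": force on the tool from outside, world axes, zero at the start; "torque": the same for the moment, N m; "opening": finger opening in m.
Only numpy, scipy, OpenCV 4.12 (cv2) and the standard library are available. Lean on these libraries where they do the work, as an engineer would, in place of code of your own. Each camera call takes 0.05 s, during which the arm holds its last target.

## Working session

There is one attempt and no reset: what is moved stays moved. The work goes in short steps, Python scripts to look and compute and a tool call to move; the robot and the scene stay as the last step left them, time stands still between calls to the robot, and variables do not carry over. Pictures are saved under pics/ and viewed, and the job is handed in when it is done.

Besides the shell and the picture viewer there is one more tool, called after ">>>" in YAML: its name, and indented under it one key for each argument. jog_arm: Moves the arm, as the interface text tells. Its arguments: {"type":"object","properties":{"series":{"type":"array","items":{"type":"array"}},"squeeze":{"type":"number"}},"required":["series"]}

```bash
ls; mkdir -p pics
python3 - <<'E'
from cell import status, eyes, job
import cv2,numpy as np
print(status.observe())
for n in("side","top"):
    c=eyes.read_camera(n); cv2.imwrite(f"pics/{n}0.png",c["img"][:,:,::-1]); np.savez(f"{n}0.npz",**c); print(n,c["camera_matrix"].round(1).tolist(),c["T"].round(4).tolist())
E
```

```text
pics
{'time': 0.0, 'qpos': array([-1.40795113e+00,  3.42700723e-01,  1.52501635e+00,  1.42174831e-05,
        1.27539787e+00, -1.45995227e-01]), 'qvel': array([ 0.00109805, -0.00046635,  0.00094868,  0.00087287,  0.00045174,
       -0.00042091]), 'joint_efforts': array([ 1.23204492e-03, -4.31236696e+01, -2.44217420e+01,  7.18587474e-02,
        5.58153796e-02, -1.36976014e-04]), 'tool_pos': array([ 0.15953707, -0.49974626,  0.22605662]), 'tool_rot': array([-3.14008853e+00, -2.34909369e-04,  3.08836098e-01]), 'contact_force': array([0.40072595, 0.66125868, 0.55511199]), 'torque': array([ 0.00582746, -0.02538379,  0.00091081]), 'opening': 0.09196721796438863}
side [[405.0, 0.0, 259.9], [0.0, 405.0, 193.1], [0.0, 0.0, 1.0]] [[0.9983, -0.044, 0.038, 0.4982], [-0.0577, -0.6694, 0.7407, -0.8457], [-0.0072, -0.7416, -0.6708, 0.902], [0.0, 0.0, 0.0, 1.0]]
top [[455.1, 0.0, 260.3], [0.0, 455.1, 200.2], [0.0, 0.0, 1.0]] [[-0.0653, -0.9724, 0.2239, 0.2772], [-0.9979, 0.0647, -0.0102, 0.0304], [-0.0045, -0.2241, -0.9746, 1.2647], [0.0, 0.0, 0.0, 1.0]]
```

View pics/side0.png

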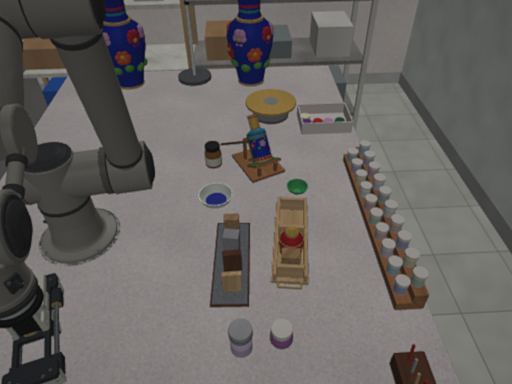

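View pics/top0.png

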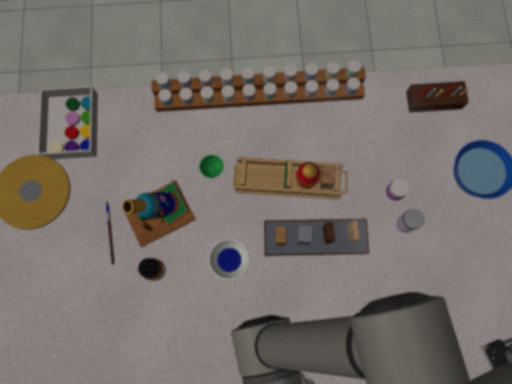

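The side view looks along +y. In the top view, +x is up and +y is left: the rest is at about (160,212), the tray at (290,177), the board at (316,237) with the packers in order cork, grey, dark, pale from left to right. I'll zoom in and measure from there.

```bash
cat > h.py <<'E'
import numpy as np,cv2
def load(n): return dict(np.load(n+".npz"))
def cloud(c):
    z=c["range_z"];v,u=np.mgrid[:z.shape[0],:z.shape[1]]
    K=c["camera_matrix"];P=np.stack([(u-K[0,2])/K[0,0]*z,(v-K[1,2])/K[1,1]*z,z],-1)
    W=P@c["T"][:3,:3].T+c["T"][:3,3]; W[z<=0]=np.nan; return W
def ray(c,u,v,h):
    K=c["camera_matrix"];d=c["T"][:3,:3]@np.array([(u-K[0,2])/K[0,0],(v-K[1,2])/K[1,1],1]);o=c["T"][:3,3]
    return o+d*(h-o[2])/d[2]
def proj(c,p):
    q=c["T"][:3,:3].T@(np.asarray(p)-c["T"][:3,3]);K=c["camera_matrix"];return K[0,0]*q[0]/q[2]+K[0,2],K[1,1]*q[1]/q[2]+K[1,2]
E
python3 - <<'E'
from h import *
c=load("top0");W=cloud(c)
im=c["img"][:,:,::-1]
cv2.imwrite("pics/t1.png",cv2.resize(im[145:275,100:240],None,fx=5,fy=5,interpolation=cv2.INTER_CUBIC)[:600,:700])
cv2.imwrite("pics/t2.png",cv2.resize(im[145:265,225:385],None,fx=5,fy=5,interpolation=cv2.INTER_CUBIC))
s=load("side0")
cv2.imwrite("pics/s1.png",cv2.resize(s["img"][100:310,190:330,::-1],None,fx=2.8,fy=2.8,interpolation=cv2.INTER_CUBIC))
for (u,v) in [(160,212),(290,162),(290,177),(265,177),(280,237),(305,233),(329,232),(353,231),(316,250),(230,262),(211,166)]: print(u,v,W[v,u].round(4))
E
```

```text
160 212 [0.5269 0.2782 0.1164]
290 162 [ 0.6554 -0.071   0.0642]
290 177 [ 0.6112 -0.0672  0.0689]
265 177 [ 6.321e-01 -6.000e-04  1.140e-02]
280 237 [ 0.4476 -0.0272  0.0765]
305 233 [ 0.4539 -0.0937  0.0763]
329 232 [ 0.452  -0.1567  0.0786]
353 231 [ 0.4509 -0.2205  0.0758]
316 250 [ 0.4149 -0.1272  0.0068]
230 262 [0.3966 0.1111 0.0171]
211 166 [0.6769 0.1527 0.006 ]
```

```bash
python3 - <<'E'
from h import *
E
python3 - <<'E'
from h import *
c=load("top0");W=cloud(c)
z=W[...,2];
b=np.isfinite(z)
print("floor med",np.nanmedian(z[300:320,60:200]))
# packers tops: z>0.068 near board
for reg,(u0,u1,v0,v1),(lo,hi) in [("pack",(262,372,215,260),(.068,.09)),("board",(258,375,210,262),(.004,.02)),("tray",(228,352,150,203),(.03,.08)),]:
    m=np.zeros(z.shape,np.uint8);m[v0:v1,u0:u1]=((z[v0:v1,u0:u1]>lo)&(z[v0:v1,u0:u1]<hi))
    n,l,st,ce=cv2.connectedComponentsWithStats(m)
    for i in range(1,n):
        if st[i,4]<30: continue
        p=W[l==i]; r=cv2.minAreaRect((p[:,:2]*1000).astype(np.float32)); print(reg,st[i],p.mean(0).round(4),"rect",np.round(r[0],1),np.round(r[1],1),round(r[2],1), "z",np.nanmedian(p[:,2]).round(4),c["img"][l==i].mean(0).round())
E
```

```text
floor med 0.0005864292926192061
pack [352 221   8  20 113] [ 0.4522 -0.2269  0.0769] rect [ 452.9 -227.5] [50.5 15. ] 4.1 z 0.0769 [122. 101.  78.]
pack [325 222  11  20 148] [ 0.4541 -0.1596  0.0774] rect [ 454.1 -159.9] [49.7 19.9] 4.4 z 0.0776 [56. 36. 27.]
pack [298 225  15  18 234] [ 0.4521 -0.0935  0.0776] rect [453. -94.] [35.7 44.4] 79.4 z 0.0778 [89. 88. 92.]
pack [275 226  12  18 181] [ 0.4534 -0.029   0.0777] rect [454.1 -29.3] [44.6 27.7] 0.6 z 0.0779 [105.  78.  53.]
board [ 262  216  108   42 2734] [ 0.4479 -0.1299  0.0087] rect [ 454.4 -127.7] [296.9 111.2] 88.3 z 0.0085 [74. 72. 74.]
tray [ 235  157  108   39 1682] [ 0.615  -0.0833  0.0525] rect [623.8 -66.2] [297.2  94.3] 82.6 z 0.046 [108.  83.  58.]
```

View pics.

View pics/t1.png

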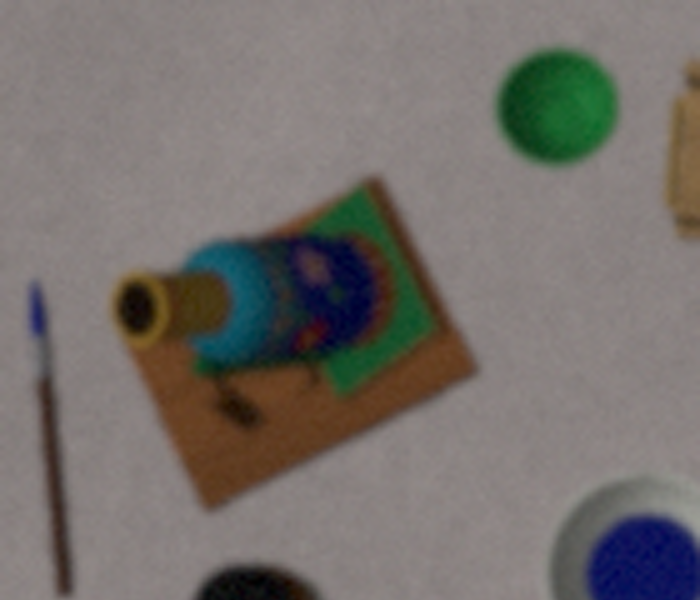

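View pics/t2.png

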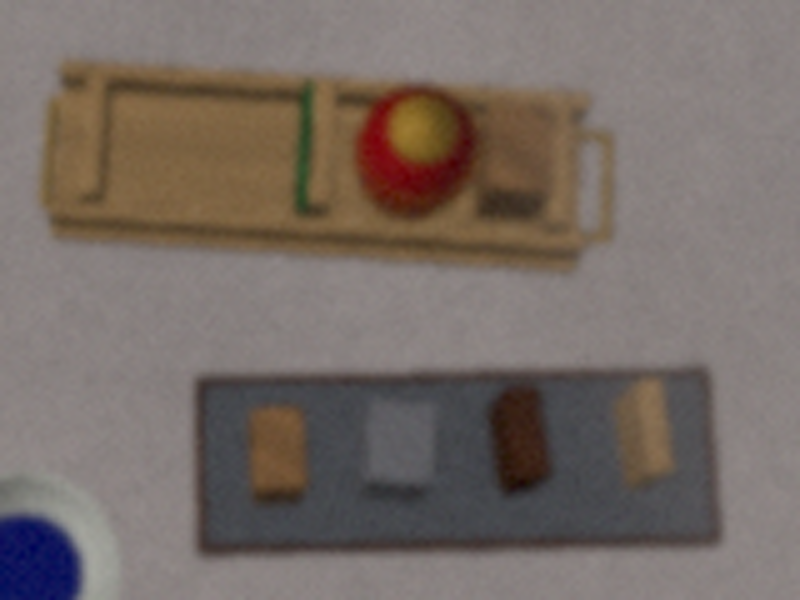

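View pics/s1.png

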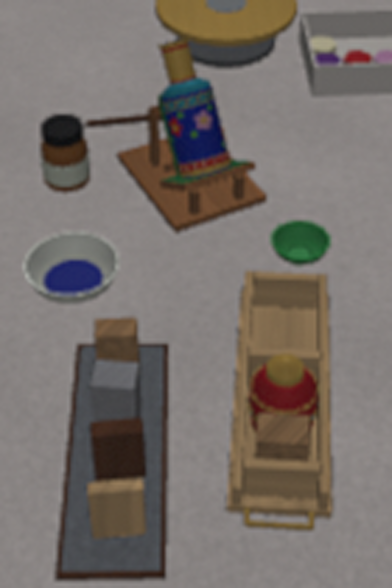

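```bash
python3 - <<'E'
from h import *
np.set_printoptions(suppress=True)
for n,roi in(("top",(225,360,145,210)),("side",(262,320,190,292))):
    c=load(n+"0");W=cloud(c);u0,u1,v0,v1=roi
    P=W[v0:v1,u0:u1].reshape(-1,3);I=c["img"][v0:v1,u0:u1].reshape(-1,3).astype(int)
    m=(abs(P[:,2]-.040)<.0035);Q=P[m]*1000
    # two rails: split by x about tray centre, robust line fits
    for side in(0,1):
        xm=624
        q=Q[(Q[:,0]>xm+25) if side else (Q[:,0]<xm-25)]
        L=cv2.fitLine(q[:,:2].astype(np.float32),cv2.DIST_HUBER,0,.01,.01).ravel()
        print(n,"rail",side,len(q),L.round(3),"yaw",np.degrees(np.arctan2(L[0],-L[1])).round(2),"x at y=-10,-150:",[(L[2]+L[0]*(y-L[3])/L[1]).round(1) for y in(-10,-150)])
    g=(I[:,1]>I[:,0]*1.3)&(I[:,1]>I[:,2]*1.3)&(P[:,0]>.58)&(P[:,0]<.67)
    print(n,"felt",g.sum(),(np.nanpercentile(P[g],[5,50,95],axis=0)*1000).round(1).tolist())
    e=(abs(P[:,2]-.056)<.003)
    q=P[e]*1000
    for nm,k in(("end",q[:,1]>20),("far",q[:,1]<-160)):
        if k.sum()>5: print(n,nm,k.sum(),q[k].min(0).round(1),q[k].max(0).round(1),np.median(q[k],0).round(1))
    e=(abs(P[:,2]-.068)<.003);q=P[e]*1000;k=(q[:,1]<-40)&(q[:,1]>-90)
    print(n,"part",k.sum(),np.percentile(q[k],[5,50,95],axis=0).round(1).tolist() if k.sum() else 0)
    f=(abs(P[:,2]-.012)<.003)&(P[:,0]>.59)&(P[:,0]<.66)&(P[:,1]>-.06);q=P[f]*1000
    print(n,"floor",len(q),np.percentile(q,[2,50,98],axis=0).round(1).tolist())
E
python3 - <<'E'
from h import *
for n in("top","side"):
    c=load(n+"0");W=cloud(c)
    b=W[...,2]
    m=((np.abs(b)<.004)).astype(np.uint8)
    print(n,np.nanmedian(b[m>0]))
E
```

```text
top rail 0 312 [  0.121   0.993 581.252 -70.953] yaw 173.05 x at y=-10,-150: [np.float32(588.7), np.float32(571.6)]
top rail 1 220 [  0.122   0.993 667.661 -47.832] yaw 173.01 x at y=-10,-150: [np.float32(672.3), np.float32(655.1)]
top felt 23 [[595.7, -59.9, 53.2], [624.0, -55.0, 57.7], [648.8, -52.8, 61.4]]
top end 89 [604.4  49.8  53. ] [675.2  67.6  58.8] [637.9  59.   55.6]
top far 81 [ 569.2 -206.6   53. ] [ 641.4 -161.8   59. ] [ 603.7 -197.1   55.8]
top part 87 [[591.7, -76.5, 65.6], [618.1, -66.9, 68.0], [655.0, -58.5, 70.4]]
top floor 671 [[593.1, -53.5, 9.2], [631.5, 5.8, 12.2], [658.7, 88.1, 14.8]]
side rail 0 253 [  0.118   0.993 580.832 -89.741] yaw 173.21 x at y=-10,-150: [np.float32(590.3), np.float32(573.7)]
side rail 1 239 [  0.119   0.993 665.475 -73.637] yaw 173.17 x at y=-10,-150: [np.float32(673.1), np.float32(656.3)]
side felt 24 [[648.6, 116.7, 2.7], [660.5, 135.8, 17.7], [669.1, 154.2, 27.6]]
side end 65 [605.9  47.9  53.1] [676.4  68.2  58.5] [643.5  57.8  54.9]
side far 130 [ 571.5 -208.4   53. ] [ 642.2 -185.5   58.8] [ 607.6 -197.    55.1]
side part 69 [[594.0, -76.5, 65.6], [627.8, -67.5, 67.4], [656.4, -59.6, 69.9]]
side floor 281 [[596.4, -7.0, 9.2], [631.1, 24.9, 11.5], [658.9, 80.1, 14.5]]
top 0.0002681777061219748
side -0.0006879427679916672
```

Run:
```python
from h import *
np.set_printoptions(suppress=True)
tx=np.array([-.1205,-.9927]);ty=np.array([.9927,-.1205]);O=np.array([631.1+8.6*.1214,-1.4])
for n,roi in(("top",(225,360,145,210)),("side",(262,320,190,292))):
    c=load(n+"0");W=cloud(c);u0,u1,v0,v1=roi;P=W[v0:v1,u0:u1].reshape(-1,3)*1000
    a=(P[:,:2]-O)@tx;b=(P[:,:2]-O)@ty;z=P[:,2]
    for nm,k in(("end",(abs(z-56)<2.5)&(a<-40)&(a>-90)),("part",(abs(z-68)<3)&(a>45)&(a<85)&(abs(b)<30)),("jar",(z>105)&(a>80)),("feltonly",(abs(z-58)<2.5)&(a>40)&(a<85)&(abs(b)<30)),("far",(abs(z-56)<2.5)&(a>170))):
        print(n,nm,k.sum(),"a",np.percentile(a[k],[3,50,97]).round(1),"b",np.percentile(b[k],[3,50,97]).round(1))
# rest, vase
for n in("top","side"):
    c=load(n+"0");W=cloud(c)*1000;I=c["img"].astype(int)
    roi=np.zeros(I.shape[:2],bool)
    if n=="top": roi[175:250,118:200]=1
    else: roi[125:182,230:290]=1
    z=W[...,2];
    hsv=cv2.cvtColor(c["img"],cv2.COLOR_RGB2HSV)
    br=roi&(hsv[...,0]<15)&(hsv[...,1]>90)&(z>3)&(z<40)
    print(n,"brown z",np.percentile(z[br],[5,25,50,75,95]).round(1),br.sum())
    zb=np.median(z[br]); k=br&(abs(z-zb)<4);p=W[k][:,:2].astype(np.float32)
    r=cv2.minAreaRect(p);print(np.round(r[0],1),np.round(r[1],1),round(r[2],2))
    print(cv2.boxPoints(r).round(1).tolist())
    gilt=roi&(hsv[...,0]>15)&(hsv[...,0]<32)&(z>120);q=W[gilt]
    print("neck",gilt.sum(),q.mean(0).round(1),q.min(0).round(1),q.max(0).round(1))
```

```text
top end 80 a [-66.4 -60.7 -54.8] b [-33.   -3.6  34.4]
top part 69 a [59.8 66.1 71.6] b [-29.4  -4.   26.6]
top jar 91 a [105.  117.3 129.5] b [-15.7  -3.7  12.2]
top feltonly 34 a [53.8 56.7 71.8] b [-27.9   0.9  26.8]
top far 69 a [192.6 197.9 203.2] b [-37.   -4.1  32.8]
side end 62 a [-65.5 -59.5 -52.9] b [-32.8   5.3  34.9]
side part 57 a [60.3 67.3 72.6] b [-28.1   1.   29. ]
side jar 59 a [110.  119.8 131.1] b [-11.1  -0.4  10.9]
side feltonly 14 a [67.9 71.9 74.1] b [-28.6 -17.   28.4]
side far 113 a [188.8 197.5 204.3] b [-33.9  -0.3  32.4]
top brown z [ 8.5 11.  12.7 14.4 18.2] 909
[547.  305.4] [128.1 166.6] 24.77
[[453.8999938964844, 354.20001220703125], [523.7000122070312, 202.89999389648438], [640.0, 256.6000061035156], [570.2000122070312, 407.79998779296875]]
neck 243 [532.8 329.6 176.4] [513.5 284.9 123.1] [551.5 359.1 196.9]
side brown z [ 7.6  9.9 11.3 13.1 31.3] 647
[534.1 335.7] [130.5 246.5] 24.58
[[423.5, 420.70001220703125], [526.0, 196.5], [644.7000122070312, 250.8000030517578], [542.0999755859375, 475.0]]
neck 30 [539.  310.5 156.4] [523.5 270.8 120.7] [564.3 318.5 162.8]
```

Run:
```python
from h import *
np.set_printoptions(suppress=True)
t=load("top0");s=load("side0")
print(ray(t,127.8,206.6,.1832)*1000, ray(s,252.5,117,.1832)*1000)
print([proj(t,p) for p in([.5256,.3517,.1832],[.5617,.2736,.046],[.5316,.3387,.1603])])
print([proj(s,p) for p in([.5256,.3517,.1832],[.5617,.2736,.046],[.5316,.3387,.1603])])
# neck: widths from masks, both views: midline of gilt at expected neck
for n,c in(("top",t),("side",s)):
    hsv=cv2.cvtColor(c["img"],cv2.COLOR_RGB2HSV);W=cloud(c)*1000
    u,v=proj(c,[.5316,.3387,.1603]);u,v=int(u),int(v)
    crop=c["img"][v-25:v+45,u-30:u+50,::-1];cv2.imwrite(f"pics/n_{n}.png",cv2.resize(crop,None,fx=7,fy=7,interpolation=cv2.INTER_CUBIC));print(n,u-30,v-25)
# vase points via depth, blue body: fit cylinder axis distance check
c=np.array([547,305.4]);X=np.array([.419,-.908]);Y=np.array([.908,.419])
for n,C in(("top",t),("side",s)):
    W=cloud(C)*1000;P=W.reshape(-1,3);r=np.stack([(P[:,:2]-c)@X,(P[:,:2]-c)@Y,P[:,2]],1)
    ax=np.array([-.531,0,.847]);f=np.array([35,0,46.])
    d=r-f;h=d@ax;e=d-h[:,None]*ax;R=np.linalg.norm(e,axis=1)
    b2=np.array([.847,0,.531])
    from scipy.optimize import least_squares
    for lo,hi,rad in((15,90,32),(117,153,17)):
        k=(h>lo)&(h<hi)&(R<rad+8)&(R>rad-8)
        k&=(e@b2>-5)|(abs(e[:,1])>8)
        q=np.stack([e[k]@b2,e[k][:,1]],1);
        sol=least_squares(lambda p:np.hypot(q[:,0]-p[0],q[:,1]-p[1])-rad,[0,0],loss="soft_l1")
        print(n,lo,k.sum(),"R",np.median(R[k]).round(1),"offset perp-in-plane,y",sol.x.round(1))
```

```text
[531.0390152  341.88355564 183.2       ] [536.27334957 327.99052988 183.2       ]
[(np.float64(123.75846710841839), np.float64(209.04469519154623)), (np.float64(167.11784841356348), np.float64(204.6026885714455)), (np.float64(131.7419834567326), np.float64(208.23627769310272))]
[(np.float64(249.03827707950273), np.float64(113.40052707137404)), (np.float64(261.2763652937981), np.float64(159.33730628129751)), (np.float64(251.11698180464643), np.float64(121.22748986522654))]
top 101 183
side 221 96
top 15 347 R 37.3 offset perp-in-plane,y [ 7.  -0.1]
top 117 86 R 22.4 offset perp-in-plane,y [7.7 1.2]
side 15 328 R 36.8 offset perp-in-plane,y [6.3 1.3]
side 117 72 R 21.9 offset perp-in-plane,y [6.7 1.6]
```

View pics/n_top.png

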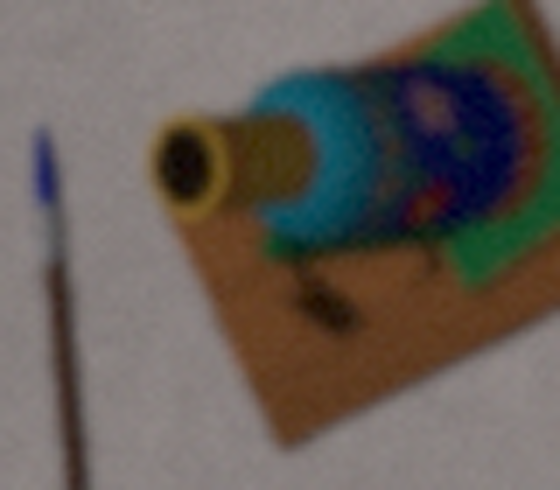

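View pics/n_side.png

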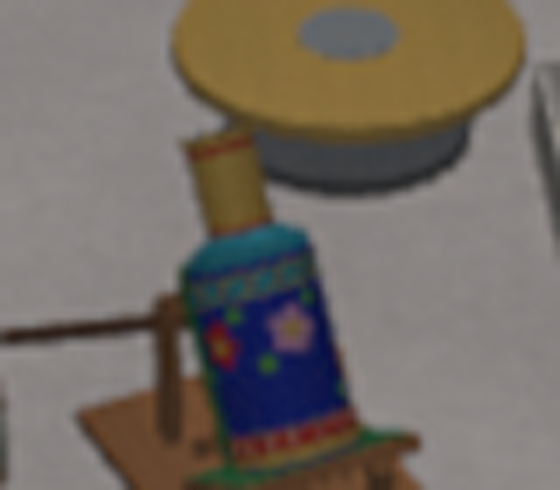

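Run:
```python
from h import *
np.set_printoptions(suppress=True)
c=np.array([547,305.4]);X=np.array([.419,-.908]);Y=np.array([.908,.419])
for n in("top","side"):
    C=load(n+"0");W=cloud(C)*1000;P=W.reshape(-1,3);r=np.stack([(P[:,:2]-c)@X,(P[:,:2]-c)@Y,P[:,2]],1)
    I=cv2.cvtColor(C["img"],cv2.COLOR_RGB2HSV).reshape(-1,3)
    k=(abs(r[:,2]-12)<5)&(abs(r[:,0])<110)&(abs(r[:,1])<80)&(I[:,0]<15)&(I[:,1]>90)
    print(n,"brown x hist",np.histogram(r[k,0],np.arange(-110,111,10))[0],"y",np.histogram(r[k,1],np.arange(-80,81,10))[0])
    g=(I[:,0]>50)&(I[:,0]<85)&(I[:,1]>100)&(abs(r[:,0])<110)&(abs(r[:,1])<80)
    print("green",g.sum(),np.percentile(r[g],[3,50,97],axis=0).round(1).tolist())
    ax=np.array([-.531,0,.847]);f=np.array([43.3,0,46.]);d=r-f;h=d@ax;R=np.linalg.norm(d-h[:,None]*ax,axis=1)
    gd=(I[:,0]>15)&(I[:,0]<32)&(I[:,1]>60)&(R<25)&(h>100)
    print("gilt h",np.percentile(h[gd],[1,5,50,95,99]).round(1))
    cy=(R<36)&(h>-5)&(h<170); 
    for a in range(90,170,6):
        kk=cy&(h>a)&(h<a+6)
        if kk.sum(): print(a,kk.sum(),R[kk].mean().round(1),end="; ")
    print()
```

```text
top brown x hist [  0   0  38 112 113  62  38  57  64  63  42  35  23  31  29  28  26  30
  33  17   0   0] y [  0  60 198 182 114  74  60  40  25  26  28  19   0   4  11   0]
green 273 [[-31.1, -41.4, 28.5], [56.3, -23.7, 56.0], [75.1, 43.0, 113.5]]
gilt h [117.5 121.7 155.7 163.3 164.4]
90 48 32.7; 96 51 32.2; 102 93 29.6; 108 131 23.7; 114 33 18.8; 120 21 17.5; 126 26 17.8; 132 22 17.8; 138 22 17.5; 144 25 18.0; 150 19 17.9; 156 84 14.2; 162 64 12.1; 
side brown x hist [ 0  0  7 23 22 19 25 21 19 19 10 15 11 16 43 53 54 48 62 62  1  0] y [ 0 29 85 78 73 36 27 42 35 30 28 18 14 21 14  0]
green 20 [[-9.9, -36.1, 29.0], [28.3, -22.6, 93.3], [54.0, 38.1, 126.8]]
gilt h [117.8 119.2 136.3 159.5 160.5]
90 36 31.9; 96 28 30.5; 102 35 28.6; 108 24 20.9; 114 18 18.0; 120 19 17.5; 126 18 17.2; 132 19 17.4; 138 18 17.5; 144 19 18.1; 150 18 18.5; 156 18 17.3;
```

Packer sizes match, left to right: cork 28, grey 36, dark 20, pale 14. 14 + 28 = 42 mm is the pair for the 44.5 mm space. The vase fit gives radii 17.5 and 32 mm and lip height of about 162 mm, which matches the stated vase. Its foot is at about (0.566, 0.266). Next is a helper to turn targets into jogs.

```bash
cat >> h.py <<'E'
from scipy.spatial.transform import Rotation as Ro
def go(p,R):
    "shift and turn from the present tool pose to TCP p, R (world)"
    from cell import status
    s=status.observe();R0=Ro.from_euler("xyz",s["tool_rot"]);
    d=R0.inv().apply(np.asarray(p)-s["tool_pos"]);r=(R0.inv()*R).as_rotvec()
    print("t",round(s["time"],2),"pos",s["tool_pos"].round(4),"F",s["contact_force"].round(1),"open",round(s["opening"],4),"q",s["qpos"].round(2))
    print("shift",d.round(4).tolist(),"turn",r.round(4).tolist(),"rows",max(np.linalg.norm(d)/.0417,np.degrees(np.linalg.norm(r))/7.16).round(1))
def down(yaw): return Ro.from_euler("xyz",[np.pi,0,yaw])
AX=np.array([-.2225,.482,.847]);AX/=np.linalg.norm(AX);FOOT=np.array([.5658,.2664,.046])
Yr=np.array([.908,.419,0]);Yr/=np.linalg.norm(Yr)
RG=Ro.from_matrix(np.stack([Yr,np.cross(-AX,Yr),-AX],1))
E
python3 - <<'E'
from h import *
go([.45,-.25,.36],down(.433))
print(RG.as_matrix().round(3)); print((FOOT+AX*.217).round(4),(FOOT+AX*.117).round(4))
E
```

```text
t 0.1 pos [ 0.1595 -0.4998  0.2261] F [ 0.1 -0.6 -0.2] open 0.0917 q [-1.41  0.34  1.52 -0.    1.28 -0.15]
shift [0.3527, -0.1499, -0.1336] turn [-0.0013, -0.0003, -0.1242] rows 9.7
[[ 0.908  0.355  0.223]
 [ 0.419 -0.769 -0.482]
 [ 0.     0.531 -0.847]]
[0.5175 0.371  0.2299] [0.5398 0.3228 0.1451]
```

>>> jog_arm:
  series:
    - [1, [0.353, -0.15, -0.134], [0, 0, -0.124]]
    - [1, [0.353, -0.15, -0.134], [0, 0, -0.124]]
    - [1, [0.353, -0.15, -0.134], [0, 0, -0.124]]
    - [1, [0.353, -0.15, -0.134], [0, 0, -0.124]]
    - [1, [0.353, -0.15, -0.134], [0, 0, -0.124]]
    - [1, [0.353, -0.15, -0.134], [0, 0, -0.124]]
    - [1, [0.353, -0.15, -0.134], [0, 0, -0.124]]
    - [1, [0.353, -0.15, -0.134], [0, 0, -0.124]]
    - [1, [0.353, -0.15, -0.134], [0, 0, -0.124]]
    - [1, [0.353, -0.15, -0.134], [0, 0, -0.124]]
    - [1, [0.353, -0.15, -0.134], [0, 0, -0.124]]
    - [1, [0.353, -0.15, -0.134], [0, 0, -0.124]]
  squeeze: 12

```text
time: 1.1
tool_pos: [0.4512, -0.2489, 0.3606]
tool_rot: [3.141, 0.0, 0.436]
contact_force: [-1.0, -0.6, -0.9]
opening: 0.0915
```

Run:
```python
from h import *
go([.48,.1,.36],down(.433))
go(FOOT+AX*.26,RG)
```

```text
t 1.1 pos [ 0.4512 -0.2489  0.3606] F [-1.  -0.6 -0.9] open 0.0915 q [-0.65  0.26  1.28 -0.    1.6   0.48]
shift [0.1735, -0.304, 0.0005] turn [0.0002, 0.0002, 0.0031] rows 8.4
t 1.1 pos [ 0.4512 -0.2489  0.3606] F [-1.  -0.6 -0.9] open 0.0915 q [-0.65  0.26  1.28 -0.    1.6   0.48]
shift [0.3221, -0.5567, 0.0941] turn [-0.5597, -0.0008, 0.0037] rows 15.6
```

>>> jog_arm:
  series:
    - [1, [0.025, -0.038, 0], [-0.05, 0, 0]]
    - [1, [0.05, -0.075, 0], [-0.1, 0, 0]]
    - [1, [0.07, -0.112, 0.003], [-0.15, 0, 0]]
    - [1, [0.095, -0.15, 0.006], [-0.2, 0, 0]]
    - [1, [0.12, -0.188, 0.01], [-0.25, 0, 0]]
    - [1, [0.14, -0.225, 0.015], [-0.3, 0, 0]]
    - [1, [0.16, -0.26, 0.02], [-0.35, 0, 0]]
    - [1, [0.18, -0.3, 0.025], [-0.4, 0, 0]]
    - [1, [0.2, -0.33, 0.03], [-0.45, 0, 0]]
    - [1, [0.22, -0.36, 0.035], [-0.5, 0, 0]]
    - [1, [0.235, -0.39, 0.04], [-0.56, 0, 0]]
    - [1, [0.25, -0.42, 0.045], [-0.56, 0, 0]]

```text
time: 2.1
tool_pos: [0.5001, 0.2382, 0.3131]
tool_rot: [2.578, 0.004, 0.434]
contact_force: [0.4, -0.2, -0.0]
opening: 0.0915
```

Run:
```python
from h import *
go(FOOT+AX*.22,RG)
```

```text
t 2.1 pos [0.5001 0.2382 0.3131] F [ 0.4 -0.2 -0. ] open 0.0915 q [ 0.61  0.42  1.29 -0.55  1.54  1.8 ]
shift [0.072, -0.1399, 0.0066] turn [0.0037, 0.0026, 0.0039] rows 3.8
```

>>> jog_arm:
  series:
    - [1, [0.018, -0.035, 0], [0, 0, 0]]
    - [1, [0.036, -0.07, 0], [0, 0, 0]]
    - [1, [0.054, -0.105, 0], [0, 0, 0]]
    - [1, [0.072, -0.14, 0.007], [0.004, 0.003, 0.004]]
    - [1, [0.072, -0.14, 0.007], [0.004, 0.003, 0.004]]
    - [1, [0.072, -0.14, 0.007], [0.004, 0.003, 0.004]]

```text
time: 2.6
tool_pos: [0.5181, 0.3698, 0.2314]
tool_rot: [2.583, 0.003, 0.431]
contact_force: [-0.6, -0.3, 1.0]
opening: 0.0917
```

Run:
```python
from h import *
from cell import eyes
go(FOOT+AX*.117,RG)
for n in("side","top"):
    c=eyes.read_camera(n); np.savez(n+"1.npz",**c)
    u,v=proj(c,FOOT+AX*.18);u,v=int(u),int(v)
    cv2.imwrite(f"pics/a_{n}.png",cv2.resize(c["img"][max(0,v-45):v+55,max(0,u-60):u+60,::-1],None,fx=5,fy=5,interpolation=cv2.INTER_CUBIC))
```

```text
t 2.6 pos [0.5181 0.3698 0.2314] F [-0.6 -0.3  1. ] open 0.0917 q [ 0.75  0.68  1.07 -0.53  1.58  1.94]
shift [0.0002, -0.0018, 0.1006] turn [-0.0013, 0.0028, 0.0004] rows 2.4
```

View pics/a_side.png

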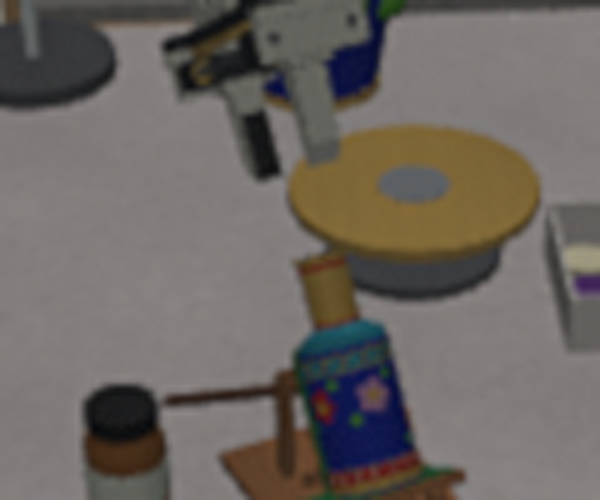

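View pics/a_top.png

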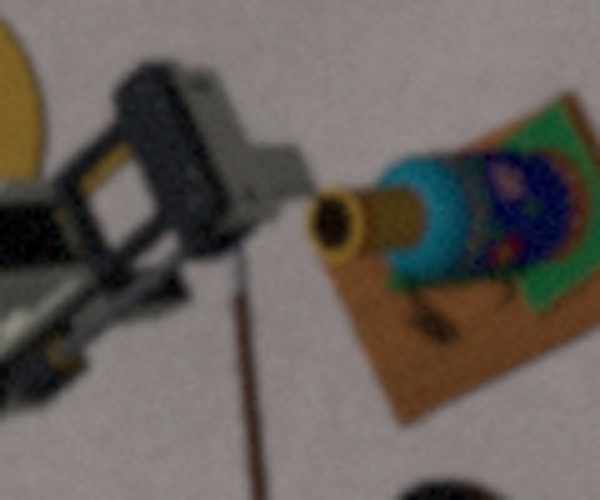

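Side view: the fingers at (262,175) and (322,160) straddle the line of the neck, mouth at (320,262). Top view: clear of everything. I'll go down along the axis and close lightly.

>>> jog_arm:
  series:
    - [1, [0, -0.001, 0.02], [0, 0, 0]]
    - [1, [0, -0.002, 0.04], [0, 0, 0]]
    - [1, [0, -0.002, 0.06], [0, 0, 0]]
    - [1, [0, -0.002, 0.075], [0, 0, 0]]
    - [1, [0, -0.002, 0.09], [0, 0, 0]]
    - [1, [0, -0.002, 0.1], [0, 0, 0]]
    - [1, [0, -0.002, 0.1], [0, 0, 0]]
    - [1, [0, -0.002, 0.1], [0, 0, 0]]

```text
time: 3.37
tool_pos: [0.5405, 0.3235, 0.1508]
tool_rot: [2.586, -0.006, 0.429]
contact_force: [-0.2, 0.3, 0.3]
opening: 0.092
```

Run:
```python
from h import *
from cell import eyes
go(FOOT+AX*.117,RG)
for n in("side","top"):
    c=eyes.read_camera(n); np.savez(n+"2.npz",**c)
    u,v=proj(c,FOOT+AX*.13);u,v=int(u),int(v)
    cv2.imwrite(f"pics/b_{n}.png",cv2.resize(c["img"][max(0,v-45):v+45,max(0,u-50):u+50,::-1],None,fx=6,fy=6,interpolation=cv2.INTER_CUBIC))
```

```text
t 3.37 pos [0.5405 0.3235 0.1508] F [-0.2  0.3  0.3] open 0.092 q [ 0.68  0.71  1.25 -0.55  1.36  1.99]
shift [-0.001, -0.0027, 0.005] turn [-0.004, -0.0036, -0.0057] rows 0.1
```

View pics/b_side.png

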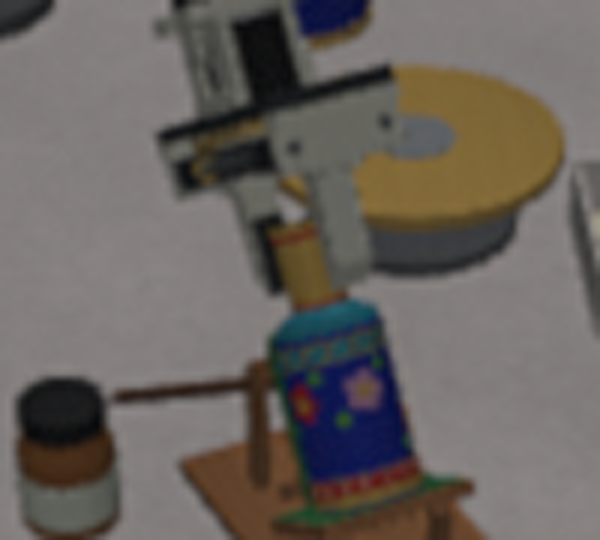

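>>> jog_arm:
  series:
    - [1, [-0.001, -0.002, 0.004], [0, 0, 0]]
    - [1, [-0.001, -0.002, 0.004], [0, 0, 0]]
    - [0, [-0.001, -0.002, 0.004], [0, 0, 0]]
    - [0, [-0.001, -0.002, 0.004], [0, 0, 0]]
    - [0, [-0.001, -0.002, 0.004], [0, 0, 0]]
  squeeze: 10

```text
time: 3.88
tool_pos: [0.5392, 0.3238, 0.145]
tool_rot: [2.586, -0.005, 0.431]
contact_force: [-0.3, -0.1, -1.0]
opening: 0.0763
```

Run:
```python
from h import *
go(FOOT+AX*.117,RG)
```

```text
t 3.88 pos [0.5392 0.3238 0.145 ] F [-0.3 -0.1 -1. ] open 0.0763 q [ 0.68  0.71  1.26 -0.55  1.35  1.99]
shift [0.0001, 0.001, 0.0005] turn [-0.0038, -0.0035, -0.0034] rows 0.0
```

>>> jog_arm:
  series:
    - [-0.1, [0, 0, 0], [0, 0, 0]]
    - [-0.1, [0, 0, 0], [0, 0, 0]]
    - [-0.1, [0, 0, 0], [0, 0, 0]]
    - [-0.1, [0, 0, 0], [0, 0, 0]]
    - [-0.1, [0, 0, 0], [0, 0, 0]]
    - [-0.1, [0, 0, 0], [0, 0, 0]]

```text
time: 4.38
tool_pos: [0.5393, 0.3236, 0.1449]
tool_rot: [2.585, -0.005, 0.431]
contact_force: [-0.3, 0.2, -0.4]
opening: 0.0419
```

>>> jog_arm:
  series:
    - [-0.5, [0, 0, 0], [0, 0, 0]]
    - [-0.5, [0, 0, 0], [0, 0, 0]]
    - [-0.5, [0, 0, 0], [0, 0, 0]]
    - [-0.5, [0, 0, 0], [0, 0, 0]]
    - [-0.5, [0, 0, 0], [0, 0, 0]]
    - [-0.5, [0, 0, 0], [0, 0, 0]]

```text
time: 4.88
tool_pos: [0.5398, 0.3228, 0.146]
tool_rot: [2.584, -0.006, 0.43]
contact_force: [0.1, -4.3, 5.0]
opening: 0.0364
```

>>> jog_arm:
  series:
    - [-0.5, [0, 0.001, 0], [0, 0, 0]]
    - [-0.5, [0, 0.001, 0], [0, 0, 0]]
    - [-0.5, [0, 0.0015, 0], [0, 0, 0]]
    - [-0.5, [0, 0.0015, 0], [0, 0, 0]]
  squeeze: 14

```text
time: 5.22
tool_pos: [0.5399, 0.3226, 0.146]
tool_rot: [2.586, -0.005, 0.431]
contact_force: [0.4, -1.1, 5.0]
opening: 0.0359
```

>>> jog_arm:
  series:
    - [-0.6, [0, 0, 0], [0, 0, 0]]
    - [-0.6, [0, 0, 0], [0, 0, 0]]
    - [-0.6, [0, 0.003, -0.004], [0, 0, 0]]
    - [-0.6, [0, 0.006, -0.009], [0, 0, 0]]
    - [-0.6, [0, 0.011, -0.017], [0, 0, 0]]
    - [-0.6, [0, 0.016, -0.025], [0, 0, 0]]
    - [-0.6, [0, 0.021, -0.034], [0, 0, 0]]
    - [-0.6, [0, 0.021, -0.034], [0, 0, 0]]
  squeeze: 20

```text
time: 5.88
tool_pos: [0.5404, 0.3233, 0.1887]
tool_rot: [2.586, -0.009, 0.431]
contact_force: [0.3, -0.1, -3.7]
opening: 0.0358
```

```bash
cat > snap.py <<'E'
from h import *
import sys
from cell import eyes
tag=sys.argv[1];p=[float(x) for x in sys.argv[2:5]];hw=int(sys.argv[5]) if len(sys.argv)>5 else 55
out=[]
for n in("side","top"):
    c=eyes.read_camera(n); np.savez(f"{n}_{tag}.npz",**c)
    u,v=proj(c,p);u,v=int(u),int(v);u0=min(max(0,u-hw),512-2*hw);v0=min(max(0,v-hw),384-2*hw);print(n,"crop origin",u0,v0,"scale",400/(2*hw))
    out.append(cv2.resize(c["img"][v0:v0+2*hw,u0:u0+2*hw,::-1],(400,400),interpolation=cv2.INTER_CUBIC))
cv2.imwrite(f"pics/{tag}.png",np.hstack(out))
E
python3 snap.py lift .55 .30 .15; python3 -c "
from h import *
go([.55,.30,.30],down(.433))"
```

```text
side crop origin 202 74 scale 3.6363636363636362
top crop origin 93 145 scale 3.6363636363636362
t 5.98 pos [0.5397 0.3228 0.1864] F [-0.6  0.3 -4.5] open 0.0357 q [ 0.68  0.67  1.21 -0.54  1.42  1.95]
shift [0.0005, 0.0812, -0.0833] turn [0.5553, -0.0055, -0.0036] rows 4.4
```

View pics/lift.png

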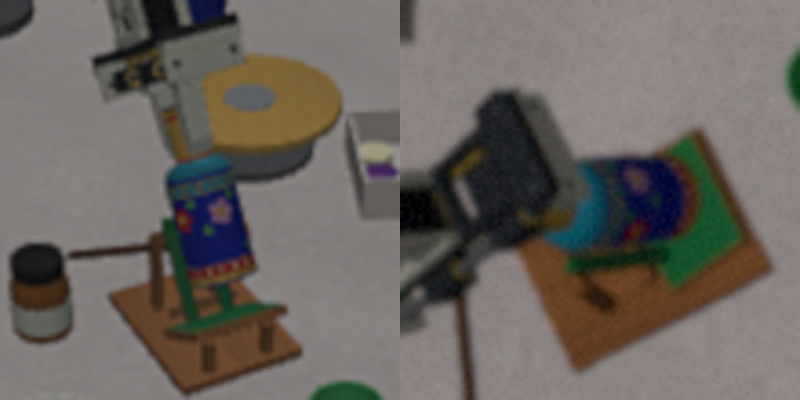

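Lifted cleanly: force about -4 N, and the vase holds its angle with the rails free. Now raise it and turn it upright.

>>> jog_arm:
  series:
    - [-0.6, [0, 0.015, -0.024], [0, 0, 0]]
    - [-0.6, [0, 0.03, -0.048], [0, 0, 0]]
    - [-0.6, [0, 0.045, -0.072], [0.06, 0, 0]]
    - [-0.6, [0, 0.06, -0.096], [0.13, 0, 0]]
    - [-0.6, [0, 0.075, -0.12], [0.22, 0, 0]]
    - [-0.6, [0, 0.075, -0.12], [0.31, 0, 0]]
    - [-0.6, [0, 0.075, -0.12], [0.4, -0.002, 0]]
    - [-0.6, [0, 0.075, -0.12], [0.48, -0.004, -0.002]]
    - [-0.6, [0, 0.075, -0.12], [0.53, -0.005, -0.004]]
    - [-0.6, [0, 0.075, -0.12], [0.555, -0.005, -0.004]]
    - [-0.6, [0, 0.075, -0.12], [0.555, -0.005, -0.004]]

```text
time: 6.9
tool_pos: [0.5396, 0.3201, 0.3265]
tool_rot: [3.14, 0.003, 0.431]
contact_force: [0.0, -0.5, -3.6]
opening: 0.0355
```

```bash
python3 snap.py up .54 .32 .25; python3 -c "
from h import *
go([.632,.05,.29],down(1.45))
go([.6315,-.01,.24],down(1.45))"
```

```text
side crop origin 198 45 scale 3.6363636363636362
top crop origin 73 141 scale 3.6363636363636362
t 7.0 pos [0.5391 0.3213 0.3266] F [ 0.5  0.6 -4.6] open 0.0349 q [ 0.42  0.5   1.01 -0.    1.64  1.55]
shift [-0.0293, 0.2852, 0.0374] turn [0.0009, 0.0036, -1.0172] rows 8.1
t 7.0 pos [0.5391 0.3213 0.3266] F [ 0.5  0.6 -4.6] open 0.0349 q [ 0.42  0.5   1.01 -0.    1.64  1.55]
shift [-0.0548, 0.3393, 0.0876] turn [0.0009, 0.0036, -1.0172] rows 8.5
```

View pics/up.png

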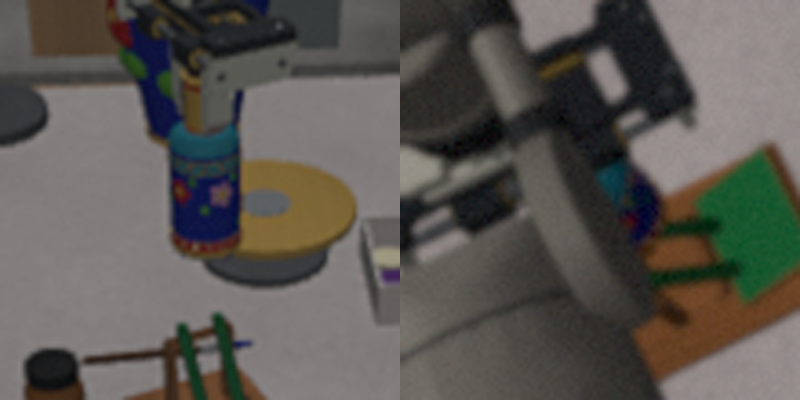

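Side view shows the vase upright in the grip and clear of the rest. I'll carry it over the cell.

>>> jog_arm:
  series:
    - [-0.6, [-0.002, 0.015, 0.002], [0, 0, -0.05]]
    - [-0.6, [-0.004, 0.04, 0.006], [0, 0, -0.14]]
    - [-0.6, [-0.008, 0.07, 0.01], [0, 0, -0.24]]
    - [-0.6, [-0.011, 0.1, 0.014], [0, 0, -0.34]]
    - [-0.6, [-0.014, 0.13, 0.018], [0, 0, -0.44]]
    - [-0.6, [-0.017, 0.16, 0.022], [0, 0, -0.54]]
    - [-0.6, [-0.02, 0.19, 0.026], [0, 0, -0.64]]
    - [-0.6, [-0.023, 0.22, 0.03], [0, 0, -0.74]]
    - [-0.6, [-0.026, 0.25, 0.034], [0, 0, -0.84]]
    - [-0.6, [-0.028, 0.27, 0.037], [0, 0.002, -0.93]]
    - [-0.6, [-0.029, 0.285, 0.037], [0.001, 0.003, -1.0]]
    - [-0.6, [-0.029, 0.285, 0.037], [0.001, 0.003, -1.017]]

```text
time: 8.0
tool_pos: [0.6331, 0.0482, 0.2894]
tool_rot: [-3.141, 0.001, 1.451]
contact_force: [-0.3, -0.6, -4.1]
opening: 0.0354
```

```bash
python3 -c "
from h import *
go([.6306,-.0135,.16],down(1.45))"; python3 snap.py ov .63 0 .2
```

```text
t 8.0 pos [0.6331 0.0482 0.2894] F [-0.3 -0.6 -4.1] open 0.0354 q [-0.04  0.52  1.07 -0.    1.55  0.08]
shift [-0.0614, 0.005, 0.1295] turn [-0.0009, 0.0013, 0.0015] rows 3.4
side crop origin 237 119 scale 3.6363636363636362
top crop origin 210 101 scale 3.6363636363636362
```

View pics/ov.png

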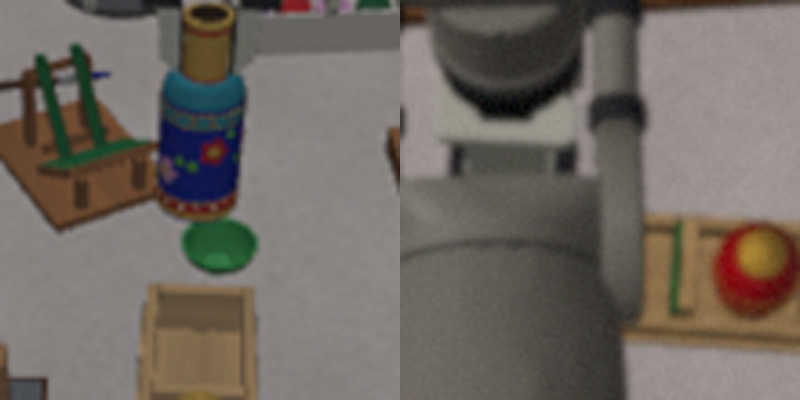

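```bash
cat > vfit.py <<'E'
from h import *
import sys
from scipy.optimize import least_squares
def fit(tag,x,y,zf,cams=("side","top")):
    for n in cams:
        W=cloud(load(f"{n}_{tag}")).reshape(-1,3)*1000
        d=W-[x,y,zf];k=(d[:,2]>12)&(d[:,2]<92)&(np.hypot(d[:,0],d[:,1])<42)&(np.hypot(d[:,0],d[:,1])>20)
        d=d[k]
        if len(d)<60: print(n,"few",len(d));continue
        f=lambda p:np.hypot(d[:,0]-p[0]-p[2]*(d[:,2]-50),d[:,1]-p[1]-p[3]*(d[:,2]-50))-32
        s=least_squares(f,[0,0,0,0],loss="soft_l1",f_scale=1.5)
        print(n,len(d),"axis at h50:",(s.x[:2]+[x,y]).round(1),"tilt x,y deg",np.degrees(s.x[2:]).round(2),"res",np.median(abs(s.fun)).round(2))
if __name__=="__main__": fit(sys.argv[1],*map(float,sys.argv[2:5]))
E
python3 vfit.py ov 633 48 172
```

```text
side 570 axis at h50: [631.3  42.1] tilt x,y deg [1.27 3.89] res 0.85
top few 0
```

Run:
```python
from h import *
from scipy.optimize import least_squares
for n,tag in(("side","_ov"),("side","_lift"),("side","0")):
  W=cloud(load(f"{n}{tag}")).reshape(-1,3)*1000
  for nm,x,y,r,lo,hi in(("oil",405,268,30,8,65),("shaker",477,-360,27,8,62)):
    k0=(abs(W[:,0]-x)<60)&(abs(W[:,1]-y)<60)&(W[:,2]>lo)&(W[:,2]<hi)
    if k0.sum()<40: print(nm,"few");continue
    c=np.median(W[k0],0);d=W[k0]
    f=lambda p:np.hypot(d[:,0]-p[0]-p[2]*(d[:,2]-40),d[:,1]-p[1]-p[3]*(d[:,2]-40))-r
    s=least_squares(f,[c[0],c[1]+20,0,0],loss="soft_l1",f_scale=1.5)
    print(tag,nm,len(d),s.x[:2].round(1),"tilt",np.degrees(s.x[2:]).round(2),np.median(abs(s.fun)).round(2))
```

```text
_ov oil 236 [390.2 319.7] tilt [-1.01  4.65] 1.33
_ov shaker 237 [ 473.9 -382.3] tilt [-0.14 -0.55] 0.48
_lift oil 237 [390.3 319.9] tilt [-0.44  4.58] 1.44
_lift shaker 239 [ 474.  -382.4] tilt [-0.46 -0.09] 0.51
0 oil 240 [389.9 319.8] tilt [-1.36  4.37] 1.45
0 shaker 239 [ 474.  -382.3] tilt [-0.01 -0.39] 0.47
```

```bash
python3 vfit.py up 539 321 209
python3 - <<'E'
from h import *
from cell import status
import time
s=status.observe();print(s["tool_rot"])
from scipy.optimize import least_squares
# tilt w.r.t. expected axis before and after lift
for tag,p in(("0",FOOT*1000),("_lift",FOOT*1000+np.array([0,0,41]))):
  for n in("side","top"):
    W=cloud(load(n+tag)).reshape(-1,3)*1000;d=W-p
    e1=Yr;e2=np.cross(AX,Yr);h=d@AX;a=d@e1;b=d@e2;R=np.hypot(a,b);k=(h>12)&(h<92)&(R>26)&(R<38)
    h,a,b=h[k],a[k],b[k]
    s=least_squares(lambda q:np.hypot(a-q[0]-q[2]*(h-50),b-q[1]-q[3]*(h-50))-32,[0,0,0,0],loss="soft_l1",f_scale=1.5)
    print(tag,n,k.sum(),s.x[:2].round(1),"tilt Yr,e2",np.degrees(s.x[2:]).round(2),np.median(abs(s.fun)).round(2))
E
```

```text
side 439 axis at h50: [541.2 322.1] tilt x,y deg [ 0.21 -1.01] res 1.16
top 178 axis at h50: [540.5 322.6] tilt x,y deg [-0.52 -0.67] res 0.39
[-3.14059440e+00 -8.07239611e-04  1.44963223e+00]
0 side 442 [ 0.9 -0.9] tilt Yr,e2 [0.22 0.11] 1.4
0 top 501 [-0.3 -1.5] tilt Yr,e2 [ 0.15 -0.41] 0.9
_lift side 454 [ 2.2 -0.3] tilt Yr,e2 [-0.1 -0.9] 1.25
_lift top 504 [ 1.6 -0.3] tilt Yr,e2 [-0.5  -0.31] 0.77
```

```bash
python3 snap.py ov2 .63 0 .2;python3 vfit.py ov2 633 48 172; python3 -c "
from h import *
from cell import status
print(status.observe()['time'])
R=Ro.from_euler('x',3.8,degrees=True)*down(1.45)
go([.632,.047,.289],R)"
```

```text
side crop origin 237 119 scale 3.6363636363636362
top crop origin 210 101 scale 3.6363636363636362
side 529 axis at h50: [631.6  54.7] tilt x,y deg [ 0.82 -0.98] res 0.76
top few 0
8.2
t 8.2 pos [0.6322 0.0524 0.2905] F [-0.6  0.2 -4.6] open 0.0354 q [-0.04  0.52  1.07  0.    1.55  0.08]
shift [-0.0054, 0.0005, 0.0015] turn [0.0077, 0.0642, 0.0007] rows 0.5
```

It was just swinging after a fast stop: it now stands within 1° of vertical. Next moves will be slower.

>>> jog_arm:
  series:
    - [-0.6, [-0.003, 0, 0.006], [0, 0, 0]]
    - [-0.6, [-0.009, 0.001, 0.018], [0, 0, 0]]
    - [-0.6, [-0.017, 0.002, 0.034], [0, 0, 0]]
    - [-0.6, [-0.025, 0.003, 0.05], [0, 0, 0]]
    - [-0.6, [-0.033, 0.004, 0.066], [0, 0, 0]]
    - [-0.6, [-0.041, 0.005, 0.082], [0, 0, 0]]
    - [-0.6, [-0.049, 0.005, 0.097], [0, 0, 0]]
    - [-0.6, [-0.055, 0.005, 0.11], [0, 0, 0]]
    - [-0.6, [-0.06, 0.005, 0.12], [0, 0, 0]]
    - [-0.6, [-0.063, 0.005, 0.126], [0, 0, 0]]
    - [-0.6, [-0.064, 0.005, 0.129], [0, 0, 0]]
    - [-0.6, [-0.0645, 0.005, 0.13], [0, 0, 0]]

```text
time: 9.2
tool_pos: [0.6297, -0.0132, 0.1602]
tool_rot: [-3.142, -0.001, 1.451]
contact_force: [-0.9, 0.8, -3.5]
opening: 0.0352
```

>>> jog_arm:
  series:
    - [-0.6, [0, 0, 0], [0, 0, 0]]
    - [-0.6, [0, 0, 0], [0, 0, 0]]

```text
time: 9.37
tool_pos: [0.6302, -0.0131, 0.1612]
tool_rot: [3.14, -0.002, 1.451]
contact_force: [0.5, 0.7, -4.6]
opening: 0.0352
```

```bash
python3 snap.py ov3 .63 0 .1;python3 vfit.py ov3 631 -13 43; python3 -c "
from h import *
go([.6306,-.0135,.135],down(1.45))"
```

```text
side crop origin 235 146 scale 3.6363636363636362
top crop origin 210 113 scale 3.6363636363636362
side 446 axis at h50: [629.7 -10.6] tilt x,y deg [ 0.69 -0.51] res 0.86
top few 0
t 9.47 pos [ 0.6301 -0.0132  0.1612] F [-0.   0.2 -3.7] open 0.0358 q [-0.14  0.59  1.31  0.    1.24 -0.02]
shift [-0.0003, 0.0005, 0.0262] turn [0.0015, -0.0015, 0.0007] rows 0.6
```

View pics/ov3.png

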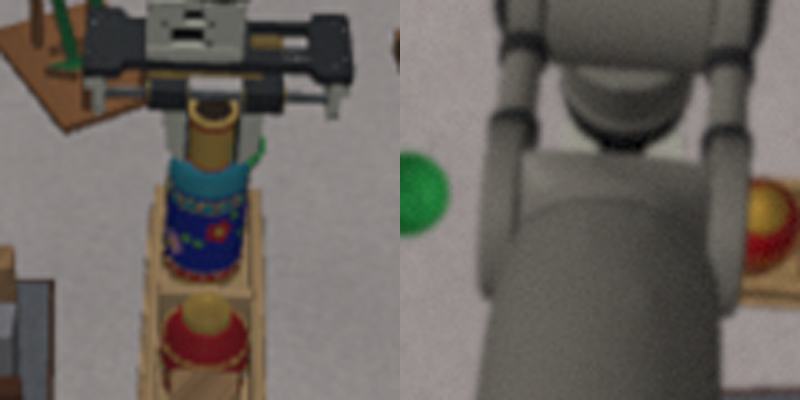

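>>> jog_arm:
  series:
    - [-0.6, [0, 0, 0.004], [0, 0, 0]]
    - [-0.6, [0, 0, 0.01], [0, 0, 0]]
    - [-0.6, [0, 0, 0.016], [0, 0, 0]]
    - [-0.6, [0, 0, 0.021], [0, 0, 0]]
    - [-0.6, [0, 0, 0.024], [0, 0, 0]]
    - [-0.6, [0, 0, 0.026], [0, 0, 0]]
    - [-0.6, [0, 0, 0.027], [0, 0, 0]]
    - [-0.6, [0, 0, 0.027], [0, 0, 0]]

```text
time: 10.13
tool_pos: [0.6296, -0.0134, 0.1332]
tool_rot: [-3.141, -0.001, 1.45]
contact_force: [-0.2, -0.9, -3.3]
opening: 0.0354
```

>>> jog_arm:
  series:
    - [-0.6, [-0.002, 0, 0], [0, 0, 0]]
    - [-0.6, [-0.004, 0, 0], [0, 0, 0]]
    - [-0.6, [-0.006, 0, 0], [0, 0, 0]]
    - [-0.6, [-0.007, 0, 0], [0, 0, 0]]
    - [-0.6, [-0.007, 0, 0], [0, 0, 0]]

```text
time: 10.55
tool_pos: [0.6289, -0.0208, 0.1336]
tool_rot: [3.141, -0.001, 1.45]
contact_force: [-0.6, -0.5, -4.7]
opening: 0.0353
```

>>> jog_arm:
  series:
    - [-0.6, [-0.0005, 0, 0], [0, 0, 0]]
    - [-0.6, [-0.001, 0, 0], [0, 0, 0]]
    - [-0.6, [-0.0015, 0, 0], [0, 0, 0]]
    - [-0.6, [-0.0015, 0, 0], [0, 0, 0]]

```text
time: 10.88
tool_pos: [0.6287, -0.0219, 0.1334]
tool_rot: [3.142, -0.001, 1.45]
contact_force: [0.1, 0.5, -4.9]
opening: 0.0351
```

>>> jog_arm:
  series:
    - [-0.6, [-0.0005, 0, 0], [0, 0, 0]]
    - [-0.6, [-0.001, 0, 0], [0, 0, 0]]
    - [-0.6, [-0.001, 0, 0], [0, 0, 0]]

```text
time: 11.13
tool_pos: [0.6286, -0.0229, 0.1334]
tool_rot: [3.141, -0.001, 1.45]
contact_force: [-0.9, 0.0, -3.7]
opening: 0.0352
```

```bash
python3 snap.py sl .63 0 .08 35;python3 vfit.py sl 629 -23 15
```

```text
side crop origin 255 171 scale 5.714285714285714
top crop origin 229 135 scale 5.714285714285714
side 339 axis at h50: [627.8 -20.7] tilt x,y deg [ 1.31 -0.33] res 0.92
top few 0
```

View pics/sl.png

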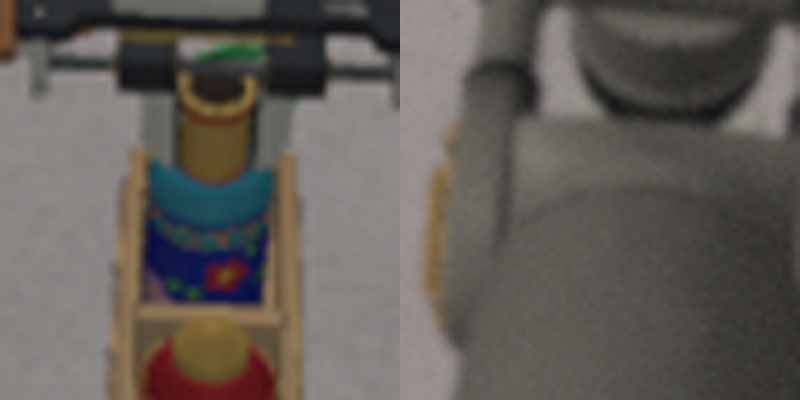

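>>> jog_arm:
  series:
    - [-0.6, [-0.0005, 0.001, 0], [0, 0, 0]]
    - [-0.6, [-0.001, 0.001, 0], [0, 0, 0]]
    - [-0.6, [-0.0015, 0.001, 0], [0, 0, 0]]
    - [-0.6, [-0.0015, 0.001, 0], [0, 0, 0]]

```text
time: 11.57
tool_pos: [0.6294, -0.0246, 0.1334]
tool_rot: [3.141, -0.001, 1.45]
contact_force: [-0.2, 1.2, -3.1]
opening: 0.0354
```

>>> jog_arm:
  series:
    - [-0.6, [-0.0005, 0, 0], [0, 0, 0]]
    - [-0.6, [-0.001, 0, 0], [0, 0, 0]]
    - [-0.6, [-0.001, 0, 0], [0, 0, 0]]

```text
time: 11.82
tool_pos: [0.6293, -0.0255, 0.1334]
tool_rot: [3.141, -0.001, 1.45]
contact_force: [-0.0, 0.8, -4.3]
opening: 0.0355
```

>>> jog_arm:
  series:
    - [-0.6, [-0.0005, 0, 0], [0, 0, 0]]
    - [-0.6, [-0.001, 0, 0], [0, 0, 0]]
    - [-0.6, [-0.001, 0, 0], [0, 0, 0]]

```text
time: 12.07
tool_pos: [0.6292, -0.0265, 0.1335]
tool_rot: [3.141, -0.001, 1.45]
contact_force: [0.1, 0.1, -3.3]
opening: 0.0355
```

```bash
python3 snap.py sl2 .63 0 .08 35;python3 vfit.py sl2 629 -25 15; python3 -c "
from cell import status
for i in range(1):
  s=status.observe();print(s['torque'],s['contact_force'])"
```

```text
side crop origin 255 171 scale 5.714285714285714
top crop origin 229 135 scale 5.714285714285714
side 339 axis at h50: [628.4 -22.9] tilt x,y deg [ 1.51 -0.36] res 0.97
top few 0
[-0.00051726 -0.14109002 -0.06791399] [ 0.55161477 -0.14581705 -3.75371893]
```

>>> jog_arm:
  series:
    - [-0.6, [-0.0005, 0, 0], [0, 0, 0]]
    - [-0.6, [-0.001, 0, 0], [0, 0, 0]]
    - [-0.6, [-0.0015, 0, 0], [0, 0, 0]]
    - [-0.6, [-0.0015, 0, 0], [0, 0, 0]]

```text
time: 12.5
tool_pos: [0.629, -0.0281, 0.1334]
tool_rot: [3.141, -0.001, 1.45]
contact_force: [-0.3, 0.4, -3.6]
opening: 0.0356
```

```bash
python3 snap.py sl3 .63 0 .08 35;python3 vfit.py sl3 629 -25 15; python3 -c "
from cell import status
for i in range(1):
  s=status.observe();print(s['torque'],s['contact_force'])"
```

```text
side crop origin 255 171 scale 5.714285714285714
top crop origin 229 135 scale 5.714285714285714
side 333 axis at h50: [628.2 -23.1] tilt x,y deg [ 1.86 -1.63] res 0.92
top few 0
[ 0.02509968 -0.1148286  -0.00956888] [-0.75945911  0.36655811 -3.87965421]
```

Side fit: the body has stopped at y≈-23 while the grip moved on, so the vase is touching the felt and pivoting slightly. I'll back off 1.5 mm and lower it.

>>> jog_arm:
  series:
    - [-0.6, [0.001, 0, 0], [0, 0, 0]]
    - [-0.6, [0.0015, 0, 0], [0, 0, 0]]
    - [-0.6, [0.0015, 0, 0.001], [0, 0, 0]]
    - [-0.6, [0.0015, 0, 0.002], [0, 0, 0]]
    - [-0.6, [0.0015, 0, 0.002], [0, 0, 0]]

```text
time: 13.02
tool_pos: [0.6292, -0.0264, 0.1315]
tool_rot: [3.141, -0.001, 1.451]
contact_force: [-0.7, 0.3, -4.0]
opening: 0.0358
```

>>> jog_arm:
  series:
    - [-0.6, [0, 0, 0.0005], [0, 0, 0]]
    - [-0.6, [0, 0, 0.001], [0, 0, 0]]
    - [-0.6, [0, 0, 0.001], [0, 0, 0]]

```text
time: 13.27
tool_pos: [0.6296, -0.0264, 0.1313]
tool_rot: [3.14, -0.002, 1.45]
contact_force: [-0.8, 2.4, 3.2]
opening: 0.0354
```

>>> jog_arm:
  series:
    - [-0.6, [0, 0, 0.0005], [0, 0, 0]]
    - [-0.6, [0, 0, 0.001], [0, 0, 0]]
    - [-0.6, [0, 0, 0.001], [0, 0, 0]]

```text
time: 13.52
tool_pos: [0.6299, -0.0263, 0.1312]
tool_rot: [3.139, -0.002, 1.451]
contact_force: [-1.4, 1.9, 8.5]
opening: 0.035
```

>>> jog_arm:
  series:
    - [-0.6, [0, 0, -0.001], [0, 0, 0]]
    - [-0.6, [0, 0, -0.0012], [0, 0, 0]]
    - [-0.6, [0, 0, -0.0012], [0, 0, 0]]

```text
time: 13.77
tool_pos: [0.6295, -0.0264, 0.1313]
tool_rot: [3.14, -0.002, 1.45]
contact_force: [-0.3, 1.8, 5.2]
opening: 0.0348
```

```bash
python3 snap.py dn .63 0 .08 35;python3 vfit.py dn 629 -25 12
```

```text
side crop origin 255 171 scale 5.714285714285714
top crop origin 229 135 scale 5.714285714285714
side 319 axis at h50: [628.6 -22.7] tilt x,y deg [ 1.14 -0.99] res 0.81
top few 0
```

>>> jog_arm:
  series:
    - [-0.6, [0, 0, -0.001], [0, 0, 0]]
    - [-0.6, [0, 0, -0.001], [0, 0, 0]]
    - [-0.6, [0, 0, -0.001], [0, 0, 0]]

```text
time: 14.12
tool_pos: [0.6291, -0.0265, 0.1313]
tool_rot: [-3.141, -0.001, 1.45]
contact_force: [0.3, 1.5, 0.1]
opening: 0.0356
```

>>> jog_arm:
  series:
    - [-0.2, [0, 0, 0], [0, 0, 0]]
    - [-0.15, [0, 0, 0], [0, 0, 0]]
    - [0, [0, 0, 0], [0, 0, 0]]
    - [0.2, [0, 0, 0], [0, 0, 0]]
    - [0.3, [0, 0, 0], [0, 0, 0]]
    - [0.3, [0, 0, 0], [0, 0, 0]]

```text
time: 14.62
tool_pos: [0.6292, -0.0266, 0.1316]
tool_rot: [3.141, -0.001, 1.45]
contact_force: [0.4, 0.1, -0.2]
opening: 0.0584
```

```bash
python3 snap.py rel .63 0 .08 35;python3 vfit.py rel 629 -25 12
```

```text
side crop origin 255 171 scale 5.714285714285714
top crop origin 229 135 scale 5.714285714285714
side 324 axis at h50: [627.9 -21.9] tilt x,y deg [1.23 0.19] res 1.02
top few 0
```

View pics/rel.png

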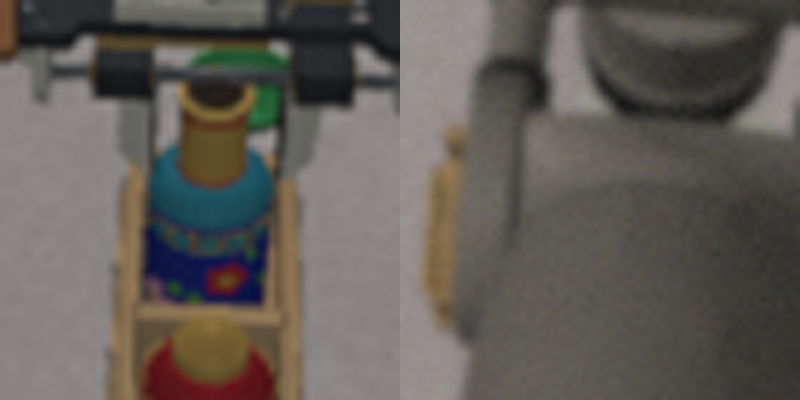

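>>> jog_arm:
  series:
    - [0.3, [0, 0, -0.01], [0, 0, 0]]
    - [0.3, [0, 0, -0.03], [0, 0, 0]]
    - [0.3, [0, 0, -0.055], [0, 0, 0]]
    - [0.4, [0, 0, -0.085], [0, 0, 0]]
    - [0.6, [0, 0, -0.12], [0, 0, 0]]
    - [1, [0, 0, -0.13], [0, 0, 0]]
    - [1, [0, 0, -0.13], [0, 0, 0]]

```text
time: 15.3
tool_pos: [0.6306, -0.0268, 0.2664]
tool_rot: [3.133, -0.001, 1.451]
contact_force: [-0.0, -0.8, -0.2]
opening: 0.08
```

```bash
python3 snap.py upd .63 0 .08 35;python3 vfit.py upd 629 -25 12
python3 - <<'E'
from h import *
for n in("top","side"):
    c=load(n+"0");W=cloud(c)*1000;z=W[...,2]
    for nm,y,w,t in(("cork",-29.3,44,28),("pale",-227.5,50,14)):
        k=(z>71)&(z<84)&(abs(W[...,1]-y)<32)&(abs(W[...,0]-453)<40)
        p=W[k][:,:2];m=p.mean(0);C=np.cov((p-m).T);ev,V=np.linalg.eigh(C);v=V[:,1];v=v*np.sign(v[0])
        r=cv2.minAreaRect(p.astype(np.float32))
        print(n,nm,len(p),m.round(1),"long axis deg",np.degrees(np.arctan2(v[1],v[0])).round(1),"std",np.sqrt(ev).round(1),"exp",round(t/12**.5,1),round(w/12**.5,1),np.round(r[0],1),np.round(r[1],1),round(r[2],1))
E
```

```text
side crop origin 255 171 scale 5.714285714285714
top crop origin 229 135 scale 5.714285714285714
side 325 axis at h50: [627.9 -22. ] tilt x,y deg [1.44 0.98] res 0.96
top few 0
top cork 175 [453.5 -29.1] long axis deg 0.8 std [ 8.1 12.9] exp 8.1 12.7 [454.1 -29.4] [44.6 27.6] 0.2
top pale 107 [ 452.6 -227.2] long axis deg 2.4 std [ 4.3 14.6] exp 4.0 14.4 [ 452.9 -227.5] [50.5 15. ] 4.1
side cork 127 [455.6 -32.5] long axis deg -5.1 std [ 8.5 13.2] exp 8.1 12.7 [455.5 -31.3] [43.3 28.8] 0.3
side pale 112 [ 453.9 -230. ] long axis deg 2.7 std [ 4.5 14.5] exp 4.0 14.4 [ 454.7 -229. ] [17.  47.6] 90.0
```

View pics/upd.png

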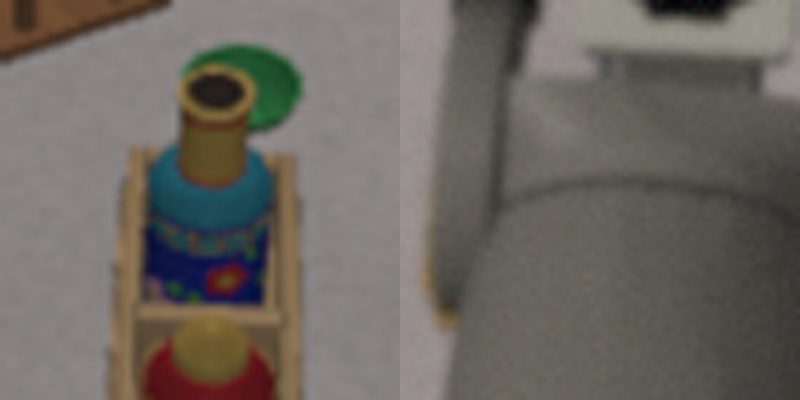

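Vase stands on its own in the cell, at (215,90) for the mouth in the side crop, roughly 1 mm off the felt. The first packer, set next to the vase, will close that gap. Now the cork packer, with the gripper tilted away from the vase.

```bash
cat >> h.py <<'E'
TH=np.radians(27)
def tilt(yaw,th=TH):
    "jaw axis along tool y at this yaw, tool leaning back to +tool x side"
    return down(yaw)*Ro.from_euler("y",-th)
E
python3 - <<'E'
from h import *
print(tilt(np.pi/2).as_matrix().round(2))
go([.454,-.038,.18],tilt(np.pi/2))
E
```

```text
[[ 0.    1.    0.  ]
 [ 0.89 -0.   -0.45]
 [-0.45  0.   -0.89]]
t 15.4 pos [ 0.6288 -0.0266  0.2613] F [-0.2 -1.  -0.3] open 0.0878 q [-0.16  0.52  1.15  0.    1.47 -0.04]
shift [-0.0324, -0.1722, 0.0813] turn [-0.0285, -0.4721, -0.1181] rows 4.6
```

>>> jog_arm:
  series:
    - [1, [-0.006, -0.035, 0.004], [0, 0, -0.02]]
    - [1, [-0.012, -0.07, 0.01], [-0.003, -0.05, -0.04]]
    - [1, [-0.02, -0.105, 0.025], [-0.008, -0.14, -0.06]]
    - [1, [-0.026, -0.14, 0.045], [-0.014, -0.24, -0.08]]
    - [1, [-0.0324, -0.16, 0.065], [-0.02, -0.34, -0.1]]
    - [1, [-0.0324, -0.172, 0.081], [-0.026, -0.44, -0.115]]
    - [1, [-0.0324, -0.172, 0.081], [-0.0285, -0.472, -0.118]]
    - [1, [-0.0324, -0.172, 0.081], [-0.0285, -0.472, -0.118]]
    - [1, [-0.0324, -0.172, 0.081], [-0.0285, -0.472, -0.118]]

```text
time: 16.15
tool_pos: [0.454, -0.0375, 0.1793]
tool_rot: [-3.139, 0.47, 1.574]
contact_force: [1.0, -0.2, 0.1]
opening: 0.0918
```

```bash
python3 snap.py pc .454 -.03 .1;python3 - <<'E'
from h import *
go([.454,-.0383,.08],tilt(np.pi/2))
go([.454,-.0383,.045],tilt(np.pi/2))
E
```

```text
side crop origin 174 156 scale 3.6363636363636362
top crop origin 226 178 scale 3.6363636363636362
t 16.25 pos [ 0.4549 -0.0383  0.1804] F [-0.8  1.1  0.9] open 0.0918 q [ 0.06  0.33  1.8  -0.53  1.11  0.33]
shift [0.0455, -0.001, 0.0895] turn [0.0001, -0.0012, -0.0008] rows 2.4
t 16.25 pos [ 0.4549 -0.0383  0.1804] F [-0.8  1.1  0.9] open 0.0918 q [ 0.06  0.33  1.8  -0.53  1.11  0.33]
shift [0.0613, -0.001, 0.1207] turn [0.0001, -0.0012, -0.0008] rows 3.2
```

View pics/pc.png

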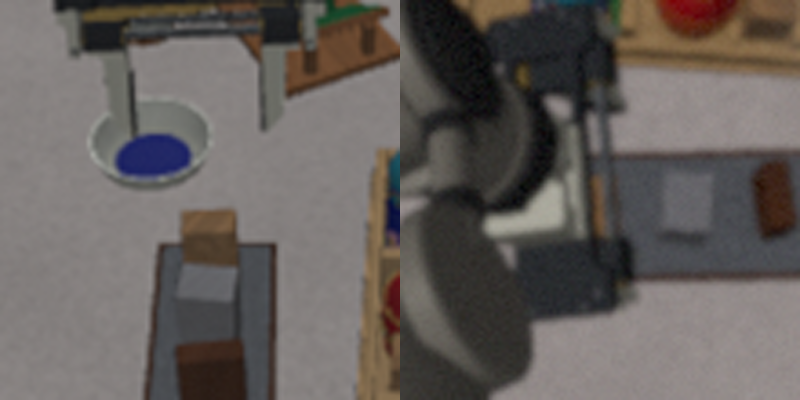

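>>> jog_arm:
  series:
    - [1, [0.012, -0.001, 0.024], [0, 0, 0]]
    - [1, [0.024, -0.001, 0.048], [0, 0, 0]]
    - [1, [0.036, -0.001, 0.071], [0, 0, 0]]
    - [1, [0.0455, -0.001, 0.0895], [0, 0, 0]]
    - [1, [0.055, -0.001, 0.108], [0, 0, 0]]
    - [0.6, [0.0613, -0.001, 0.1207], [0, 0, 0]]
    - [0.4, [0.0613, -0.001, 0.1207], [0, 0, 0]]
    - [0.2, [0.0613, -0.001, 0.1207], [0, 0, 0]]
    - [0, [0.0613, -0.001, 0.1207], [0, 0, 0]]
    - [-0.1, [0.0613, -0.001, 0.1207], [0, 0, 0]]
    - [-0.2, [0.0613, -0.001, 0.1207], [0, 0, 0]]
    - [-0.2, [0.0613, -0.001, 0.1207], [0, 0, 0]]
  squeeze: 8

```text
time: 17.25
tool_pos: [0.4541, -0.0382, 0.046]
tool_rot: [3.139, 0.471, 1.57]
contact_force: [1.3, -0.1, 0.3]
opening: 0.0495
```

>>> jog_arm:
  series:
    - [-0.2, [0, 0, 0], [0, 0, 0]]
    - [-0.2, [0, 0, 0], [0, 0, 0]]
    - [-0.2, [0, 0, 0], [0, 0, 0]]
  squeeze: 12

```text
time: 17.5
tool_pos: [0.454, -0.0382, 0.0457]
tool_rot: [3.14, 0.471, 1.57]
contact_force: [-0.5, 0.8, 5.2]
opening: 0.044
```

>>> jog_arm:
  series:
    - [-0.3, [0, 0, 0], [0, 0, 0]]
    - [-0.3, [-0.003, 0, -0.005], [0, 0, 0]]
    - [-0.3, [-0.011, 0, -0.022], [0, 0, 0]]
    - [-0.3, [-0.023, 0, -0.045], [0, 0, 0]]
    - [-0.3, [-0.034, 0, -0.067], [0, 0, 0]]
    - [-0.3, [-0.0454, 0, -0.089], [0, 0, 0]]
    - [-0.3, [-0.0454, 0, -0.089], [0, 0, 0]]
    - [-0.3, [-0.0454, 0, -0.089], [0, 0, 0]]

```text
time: 18.17
tool_pos: [0.454, -0.0381, 0.1461]
tool_rot: [3.138, 0.471, 1.569]
contact_force: [-0.1, -0.5, -1.5]
opening: 0.044
```

```bash
python3 snap.py lc .454 -.03 .12;python3 - <<'E'
from h import *
c=load("side_lc")
# cork face orientation/position in side cloud
W=cloud(c)*1000;P=W.reshape(-1,3);k=(abs(P[:,0]-454)<24)&(P[:,1]>-75)&(P[:,1]<0)&(P[:,2]>100)&(P[:,2]<190);
print(k.sum(),np.percentile(P[k],[2,50,98],axis=0).round(1).tolist())
tx=np.array([-.1205,-.9927]);O=np.array([632.1,-1.4])
g=O+tx*-31; print(g)
gp=np.r_[g,12+54.5+95]/1000
# grasp->TCP along tool z 19 mm
R=tilt(1.45);print((gp+R.apply([0,0,.019])).round(4));go(gp+R.apply([0,0,.019]),R)
E
```

```text
side crop origin 174 150 scale 3.6363636363636362
top crop origin 226 176 scale 3.6363636363636362
433 [[431.2, -46.1, 111.1], [454.4, -42.2, 157.7], [476.5, -19.2, 183.7]]
[635.8355  29.3737]
[0.6348 0.0208 0.1446]
t 18.27 pos [ 0.4528 -0.0382  0.1444] F [ 0.3 -0.3 -2.4] open 0.044 q [ 0.07  0.37  1.85 -0.56  1.03  0.38]
shift [0.0525, 0.182, -0.0272] turn [0.0538, -0.0002, 0.1079] rows 4.6
```

View pics/lc.png

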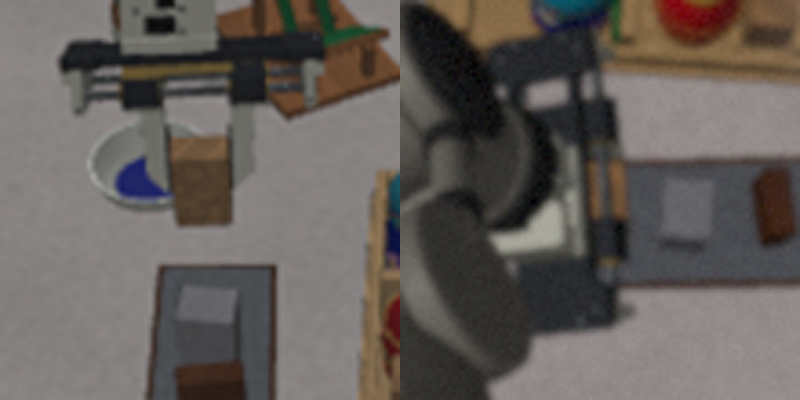

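>>> jog_arm:
  series:
    - [-0.3, [0.02, 0, -0.01], [0, 0, 0]]
    - [-0.3, [0.04, 0.005, -0.02], [0, 0, 0]]
    - [-0.3, [0.056, 0.025, -0.0285], [0.005, 0, 0.01]]
    - [-0.3, [0.06, 0.05, -0.031], [0.013, 0, 0.025]]
    - [-0.3, [0.06, 0.08, -0.031], [0.022, 0, 0.045]]
    - [-0.3, [0.06, 0.11, -0.031], [0.031, 0, 0.063]]
    - [-0.3, [0.06, 0.14, -0.031], [0.04, 0, 0.08]]
    - [-0.3, [0.056, 0.165, -0.029], [0.048, 0, 0.097]]
    - [-0.3, [0.0525, 0.178, -0.0272], [0.0538, 0, 0.108]]
    - [-0.3, [0.0525, 0.182, -0.0272], [0.0538, 0, 0.108]]
    - [-0.3, [0.0525, 0.182, -0.0272], [0.0538, 0, 0.108]]

```text
time: 19.18
tool_pos: [0.6351, 0.0205, 0.1432]
tool_rot: [-3.139, 0.472, 1.451]
contact_force: [-0.4, 0.4, -0.2]
opening: 0.0444
```

```bash
python3 snap.py oc .63 0 .1 40;python3 - <<'E'
from h import *
R=tilt(1.45);g=np.array([.6358,.0294,.012+.0545]);t=g+R.apply([0,0,.019]);print(t.round(4))
go(t+[0,0,.003],R)
tx=np.array([-.1205,-.9927]);ty=np.array([.9927,-.1205]);O=np.array([632.1,-1.4])
W=cloud(load("side_oc")).reshape(-1,3)*1000
a=(W[:,:2]-O)@tx;b=(W[:,:2]-O)@ty
k=(W[:,2]>140)&(W[:,2]<183)&(abs(b)<30)&(a<0)&(a>-60);print(k.sum(),np.percentile(a[k],[3,25,50,75,97]).round(1),np.percentile(b[k],[3,50,97]).round(1),np.percentile(W[k,2],[3,97]))
E
```

```text
side crop origin 250 161 scale 5.0
top crop origin 225 128 scale 5.0
[0.6348 0.0208 0.0496]
t 19.28 pos [0.6342 0.0211 0.1444] F [-0.7 -0.9 -1.2] open 0.044 q [ 0.13  0.71  1.23 -0.47  1.36  0.39]
shift [0.0416, 0.0007, 0.0818] turn [-0.0011, 0.0004, 0.001] rows 2.2
273 [-42.4 -28.4 -20.5 -17.3 -14.7] [-28.9   1.3  28.8] [149.27627709 180.1185601 ]
```

View pics/oc.png

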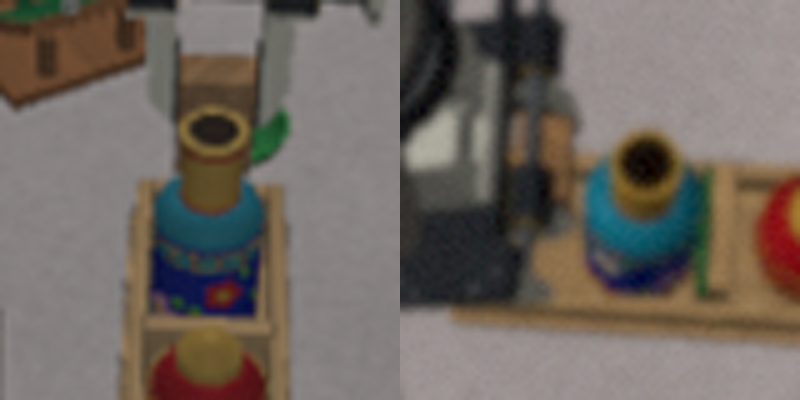

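Run:
```python
from vfit import fit
fit("oc",629,-23,12)
from h import *
from scipy.optimize import least_squares
tx=np.array([-.1205,-.9927]);ty=np.array([.9927,-.1205]);O=np.array([632.1,-1.4])
for n in("top","side"):
    W=cloud(load(n+"_oc")).reshape(-1,3)*1000
    # neck + lip
    k=(W[:,2]>134)&(W[:,2]<165)&(np.hypot(W[:,0]-629,W[:,1]+23)<24)
    d=W[k];s=least_squares(lambda p:np.hypot(d[:,0]-p[0],d[:,1]-p[1])-17,[629,-23],loss="soft_l1")
    print(n,"neck",k.sum(),s.x.round(1),"tray",((s.x-O)@tx).round(1),((s.x-O)@ty).round(1))
    k=(W[:,2]>40)&(W[:,2]<110)&(np.hypot(W[:,0]-629,W[:,1]+23)<38)&(np.hypot(W[:,0]-629,W[:,1]+23)>24)&(W[:,1]>-48)
    d=W[k]
    if len(d)>30:
        s=least_squares(lambda p:np.hypot(d[:,0]-p[0],d[:,1]-p[1])-32,[629,-23],loss="soft_l1");print(n,"body",k.sum(),s.x.round(1),"tray",((s.x-O)@tx).round(1),((s.x-O)@ty).round(1))
```

```text
side 311 axis at h50: [628.  -21.8] tilt x,y deg [ 0.92 -0.  ] res 0.95
top 242 axis at h50: [626.6 -23.5] tilt x,y deg [1.66 1.25] res 1.25
top neck 41 [627.1 -22.1] tray 21.2 -2.4
top body 147 [627.4 -21.9] tray 20.9 -2.2
side neck 98 [628.7 -21.8] tray 20.7 -0.9
side body 148 [628.3 -21.2] tray 20.1 -1.4
```

>>> jog_arm:
  series:
    - [-0.3, [0.006, 0.001, 0.006], [0, 0, 0]]
    - [-0.3, [0.012, 0.001, 0.018], [0, 0, 0]]
    - [-0.3, [0.02, 0.001, 0.035], [0, 0, 0]]
    - [-0.3, [0.028, 0.001, 0.051], [0, 0, 0]]
    - [-0.3, [0.036, 0.001, 0.066], [0, 0, 0]]
    - [-0.3, [0.041, 0.001, 0.077], [0, 0, 0]]
    - [-0.3, [0.0434, 0.001, 0.081], [0, 0, 0]]
    - [-0.3, [0.0434, 0.001, 0.081], [0, 0, 0]]
    - [-0.3, [0.0434, 0.001, 0.081], [0, 0, 0]]

```text
time: 20.03
tool_pos: [0.637, 0.0227, 0.0539]
tool_rot: [3.14, 0.471, 1.449]
contact_force: [-0.2, -0.0, -0.6]
opening: 0.0439
```

>>> jog_arm:
  series:
    - [-0.3, [0.0004, 0, 0.0009], [0, 0, 0]]
    - [-0.3, [0.0009, 0, 0.0018], [0, 0, 0]]
    - [-0.3, [0.0009, 0, 0.0018], [0, 0, 0]]

```text
time: 20.28
tool_pos: [0.6372, 0.0227, 0.0523]
tool_rot: [3.139, 0.471, 1.449]
contact_force: [-0.3, 0.3, -1.2]
opening: 0.044
```

```bash
python3 snap.py ic .63 0 .08 40
```

```text
side crop origin 250 166 scale 5.0
top crop origin 224 130 scale 5.0
```

View pics/ic.png

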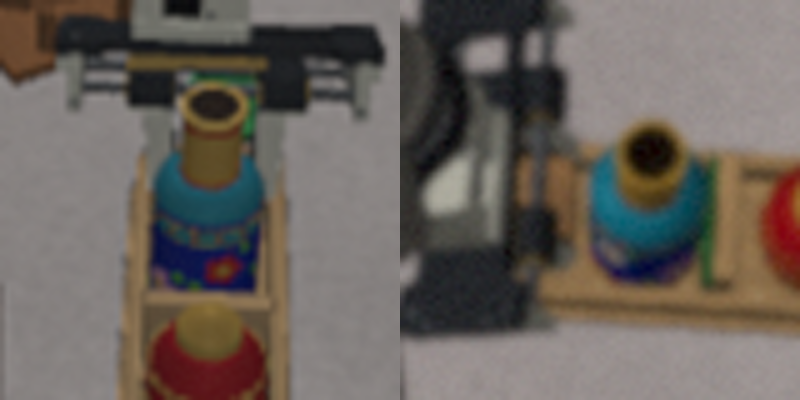

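>>> jog_arm:
  series:
    - [-0.3, [0.0005, 0, 0.0009], [0, 0, 0]]
    - [-0.3, [0.0008, 0, 0.0016], [0, 0, 0]]
    - [-0.3, [0.001, 0, 0.0018], [0, 0, 0]]
    - [-0.3, [0.001, 0, 0.0018], [0, 0, 0]]

```text
time: 20.72
tool_pos: [0.6369, 0.0226, 0.0498]
tool_rot: [3.14, 0.471, 1.449]
contact_force: [0.3, -0.6, 1.9]
opening: 0.0442
```

>>> jog_arm:
  series:
    - [-0.3, [0.0003, 0, 0.0005], [0, 0, 0]]
    - [-0.3, [0.0005, 0, 0.0009], [0, 0, 0]]
    - [-0.3, [0.0005, 0, 0.0009], [0, 0, 0]]

```text
time: 20.97
tool_pos: [0.637, 0.0226, 0.0498]
tool_rot: [3.139, 0.472, 1.449]
contact_force: [-3.0, 0.7, 7.4]
opening: 0.0438
```

>>> jog_arm:
  series:
    - [-0.3, [-0.0005, 0, -0.001], [0, 0, 0]]
    - [-0.3, [-0.002, 0, -0.0002], [0, 0, 0]]
    - [-0.3, [-0.004, 0, 0.0008], [0, 0, 0]]
    - [-0.3, [-0.0055, 0, 0.0015], [0, 0, 0]]
    - [-0.3, [-0.0063, 0, 0.0019], [0, 0, 0]]
    - [-0.3, [-0.0063, 0, 0.0019], [0, 0, 0]]
    - [-0.3, [-0.0063, 0, 0.0019], [0, 0, 0]]

```text
time: 21.55
tool_pos: [0.6362, 0.016, 0.0498]
tool_rot: [3.14, 0.471, 1.449]
contact_force: [0.3, -0.8, 1.0]
opening: 0.0441
```

>>> jog_arm:
  series:
    - [-0.3, [-0.0004, 0, 0.0002], [0, 0, 0]]
    - [-0.3, [-0.0009, 0, 0.0004], [0, 0, 0]]
    - [-0.3, [-0.0009, 0, 0.0004], [0, 0, 0]]

```text
time: 21.8
tool_pos: [0.636, 0.0153, 0.0498]
tool_rot: [3.14, 0.471, 1.449]
contact_force: [0.6, 0.8, 2.1]
opening: 0.0441
```

>>> jog_arm:
  series:
    - [-0.3, [-0.0004, 0, 0.0002], [0, 0, 0]]
    - [-0.3, [-0.0009, 0, 0.0004], [0, 0, 0]]
    - [-0.3, [-0.0009, 0, 0.0004], [0, 0, 0]]

```text
time: 22.05
tool_pos: [0.6359, 0.0146, 0.0498]
tool_rot: [3.14, 0.471, 1.449]
contact_force: [0.5, 2.4, 1.2]
opening: 0.0441
```

```bash
python3 snap.py pu .63 0 .08 30
cat > chk.py <<'E'
from h import *
import sys
from scipy.optimize import least_squares
tx=np.array([-.1205,-.9927]);ty=np.array([.9927,-.1205]);O=np.array([632.1,-1.4])
from cell import status
s=status.observe();a=(s["tool_pos"][:2]*1000-O)
print("t",round(s["time"],2),"TCP tray",(a@tx).round(2),(a@ty).round(2),"z",(s["tool_pos"][2]*1000).round(2),"F tray x,y,z",(s["contact_force"][:2]@tx).round(2),(s["contact_force"][:2]@ty).round(2),s["contact_force"][2].round(2))
for n in("top","side"):
    W=cloud(load(n+"_"+sys.argv[1])).reshape(-1,3)*1000
    for nm,lo,hi,r,r0,r1 in(("neck",134,165,17,8,24),("body",40,110,32,24,38)):
        R=np.hypot(W[:,0]-628.5,W[:,1]+22.5);k=(W[:,2]>lo)&(W[:,2]<hi)&(R<r1)&(R>r0)
        if nm=="body":k&=(((W[:,:2]-O)@tx)>2)&(((W[:,:2]-O)@tx)<48)
        d=W[k]
        if len(d)<30: print(n,nm,"few");continue
        q=least_squares(lambda p:np.hypot(d[:,0]-p[0],d[:,1]-p[1])-r,[628.5,-22.5],loss="soft_l1").x
        print(n,nm,len(d),"tray",((q-O)@tx).round(1),((q-O)@ty).round(1))
E
python3 chk.py pu
```

```text
side crop origin 260 176 scale 6.666666666666667
top crop origin 234 140 scale 6.666666666666667
t 22.15 TCP tray -16.37 1.83 z 49.77 F tray x,y,z -3.29 0.26 1.6
top neck 42 tray 21.4 -2.4
top body 114 tray 21.2 -2.2
side neck 97 tray 20.5 -1.2
side body 164 tray 20.3 -1.4
```

View pics/pu.png

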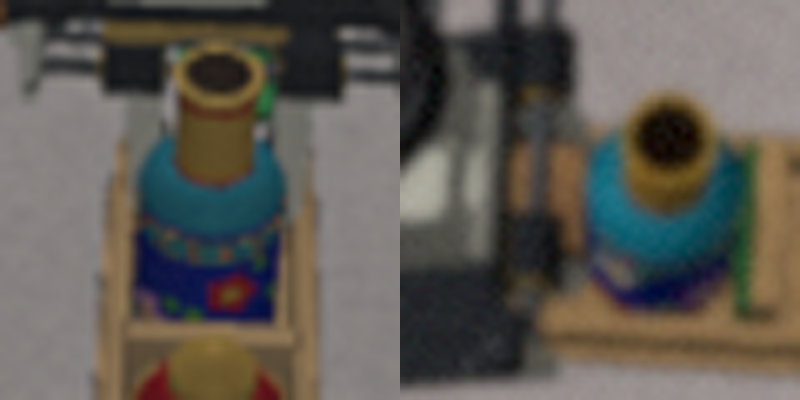

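>>> jog_arm:
  series:
    - [-0.3, [-0.0004, 0, 0.0002], [0, 0, 0]]
    - [-0.3, [-0.0006, 0, 0.0003], [0, 0, 0]]
    - [-0.3, [-0.0006, 0, 0.0003], [0, 0, 0]]

```text
time: 22.4
tool_pos: [0.6358, 0.014, 0.0498]
tool_rot: [3.14, 0.471, 1.449]
contact_force: [-0.7, 4.7, 0.9]
opening: 0.0443
```

>>> jog_arm:
  series:
    - [-0.3, [-0.0004, 0, 0.0002], [0, 0, 0]]
    - [-0.3, [-0.0006, 0, 0.0003], [0, 0, 0]]
    - [-0.3, [-0.0006, 0, 0.0003], [0, 0, 0]]

```text
time: 22.65
tool_pos: [0.6358, 0.014, 0.0498]
tool_rot: [3.139, 0.47, 1.449]
contact_force: [0.6, 6.5, 2.4]
opening: 0.0441
```

```bash
python3 snap.py pu2 .63 0 .08 30; python3 chk.py pu2
```

```text
side crop origin 260 176 scale 6.666666666666667
top crop origin 234 140 scale 6.666666666666667
t 22.75 TCP tray -15.7 1.87 z 49.82 F tray x,y,z -8.02 0.25 2.14
top neck 45 tray 21.9 -2.6
top body 112 tray 21.5 -2.3
side neck 101 tray 21.5 -1.1
side body 152 tray 20.8 -1.3
```

Stalled at a 6–8 N push: the vase is against the felt. I'll relax the push, then release the cork.

>>> jog_arm:
  series:
    - [-0.3, [0.0006, 0, -0.0003], [0, 0, 0]]
    - [-0.3, [0.001, 0, -0.0006], [0, 0, 0]]
    - [-0.3, [0.001, 0, -0.0006], [0, 0, 0]]

```text
time: 23.0
tool_pos: [0.6358, 0.014, 0.0498]
tool_rot: [3.14, 0.471, 1.449]
contact_force: [0.6, 2.5, 0.5]
opening: 0.044
```

>>> jog_arm:
  series:
    - [0, [0, 0, 0], [0, 0, 0]]
    - [0.15, [0, 0, 0], [0, 0, 0]]
    - [0.3, [0, 0, 0], [0, 0, 0]]
    - [0.3, [0, 0, 0], [0, 0, 0]]

```text
time: 23.33
tool_pos: [0.6357, 0.0137, 0.0498]
tool_rot: [3.141, 0.471, 1.449]
contact_force: [-0.3, -0.2, 0.1]
opening: 0.0581
```

```bash
python3 snap.py rc .63 0 .08 30; python3 chk.py rc
```

```text
side crop origin 260 176 scale 6.666666666666667
top crop origin 234 140 scale 6.666666666666667
t 23.43 TCP tray -15.6 1.77 z 49.91 F tray x,y,z 0.57 -0.68 -0.46
top neck 43 tray 21.8 -2.5
top body 112 tray 21.7 -2.2
side neck 97 tray 21.1 -1.6
side body 154 tray 20.6 -1.3
```

>>> jog_arm:
  series:
    - [0.3, [0, 0, -0.01], [0, 0, 0]]
    - [0.3, [0, 0, -0.03], [0, 0, 0]]
    - [0.3, [0, 0, -0.06], [0, 0, 0]]
    - [0.5, [0, 0, -0.09], [0, 0, 0]]
    - [1, [0.02, -0.03, -0.12], [0, 0, 0]]
    - [1, [0.05, -0.06, -0.14], [0, 0, 0]]
    - [1, [0.05, -0.1, -0.14], [0, 0, 0]]
    - [1, [0.05, -0.13, -0.14], [0, 0, 0]]
    - [1, [0.05, -0.13, -0.14], [0, 0, 0]]

```text
time: 24.18
tool_pos: [0.5129, 0.1388, 0.1521]
tool_rot: [-3.136, 0.473, 1.456]
contact_force: [1.0, 0.1, -0.9]
opening: 0.0909
```

```bash
python3 snap.py vc .63 0 .06 30; python3 chk.py vc
python3 - <<'E'
from h import *
tx=np.array([-.1205,-.9927]);ty=np.array([.9927,-.1205]);O=np.array([632.1,-1.4])
W=cloud(load("top_vc")).reshape(-1,3)*1000
a=(W[:,:2]-O)@tx;b=(W[:,:2]-O)@ty;z=W[:,2]
k=(abs(z-82)<4)&(a<0)&(a>-55)&(abs(b)<30);p=np.stack([a[k],b[k]],1).astype(np.float32);r=cv2.minAreaRect(p);print("cork top",k.sum(),np.round(r[0],1),np.round(r[1],1),round(r[2],1),np.median(z[k]),np.percentile(a[k],[3,97]),np.percentile(b[k],[3,97]))
k=(abs(z-56)<2.5)&(a<-40)&(a>-75);print("end",np.percentile(a[k],[3,50,97]))
E
```

```text
side crop origin 259 180 scale 6.666666666666667
top crop origin 234 142 scale 6.666666666666667
t 24.28 TCP tray -124.74 -128.99 z 152.99 F tray x,y,z -0.64 0.87 -0.55
top neck 44 tray 21.8 -2.5
top body 110 tray 21.6 -2.3
side neck 97 tray 21.4 -1.4
side body 152 tray 20.6 -1.3
cork top 153 [-20.2  -0.8] [45.6 35.5] 89.3 82.39095971541688 [-37.15704103 -10.70950649] [-21.14176187  20.52799297]
end [-68.7347185  -60.07053698 -43.53933337]
```

View pics/vc.png

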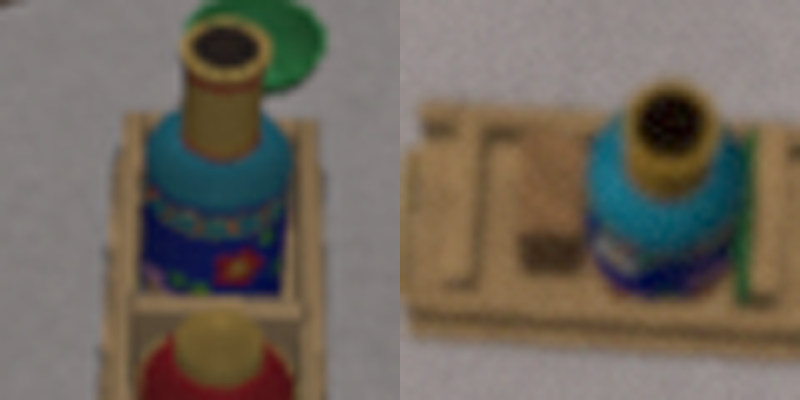

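Cork stands at (555,180) in the top crop against the vase, and the vase is at the felt (745,200). The gap to the end board (470,190) is about 16 mm. Now the pale packer.

Run:
```python
from h import *
go([.453,-.228,.18],down(1.62))
```

```text
t 24.28 pos [0.5191 0.138  0.153 ] F [ 0.9  0.5 -0.6] open 0.0917 q [ 0.36  0.58  1.44 -0.43  1.36  0.62]
shift [-0.3431, -0.0223, 0.1443] turn [-0.0372, 0.4699, -0.1652] rows 8.9
```

>>> jog_arm:
  series:
    - [1, [-0.03, -0.003, 0.0], [0, 0.03, 0]]
    - [1, [-0.065, -0.006, 0.012], [-0.005, 0.09, -0.03]]
    - [1, [-0.1, -0.008, 0.028], [-0.01, 0.15, -0.05]]
    - [1, [-0.135, -0.01, 0.045], [-0.015, 0.21, -0.07]]
    - [1, [-0.17, -0.012, 0.062], [-0.02, 0.27, -0.09]]
    - [1, [-0.205, -0.014, 0.08], [-0.025, 0.33, -0.11]]
    - [1, [-0.24, -0.016, 0.097], [-0.03, 0.39, -0.13]]
    - [1, [-0.275, -0.018, 0.113], [-0.035, 0.45, -0.15]]
    - [1, [-0.31, -0.02, 0.128], [-0.037, 0.47, -0.165]]
    - [1, [-0.335, -0.022, 0.14], [-0.037, 0.47, -0.165]]
    - [1, [-0.343, -0.0223, 0.1443], [-0.037, 0.47, -0.165]]
    - [1, [-0.343, -0.0223, 0.1443], [-0.037, 0.47, -0.165]]

```text
time: 25.28
tool_pos: [0.4529, -0.232, 0.1792]
tool_rot: [-3.142, 0.001, 1.613]
contact_force: [-0.9, 0.4, -0.5]
opening: 0.092
```

```bash
python3 snap.py pp .453 -.228 .1;python3 - <<'E'
from h import *
go([.453,-.228,.0557],down(1.62))
E
```

```text
side crop origin 174 212 scale 3.6363636363636362
top crop origin 302 173 scale 3.6363636363636362
t 25.38 pos [ 0.4531 -0.2284  0.1789] F [ 0.6 -0.4  0.1] open 0.0918 q [-0.62  0.36  1.64 -0.    1.14 -0.66]
shift [0.0004, 0.0, 0.1232] turn [-0.001, -0.0004, -0.0033] rows 3.0
```

View pics/pp.png

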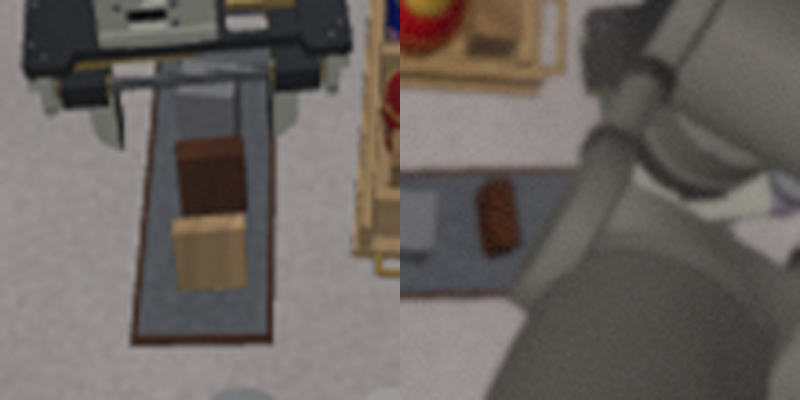

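>>> jog_arm:
  series:
    - [1, [0, 0, 0.03], [0, 0, 0]]
    - [1, [0, 0, 0.06], [0, 0, 0]]
    - [1, [0, 0, 0.085], [0, 0, 0]]
    - [1, [0.0004, 0, 0.108], [0, 0, 0]]
    - [0.8, [0.0004, 0, 0.12], [0, 0, 0]]
    - [0.6, [0.0004, 0, 0.1232], [0, 0, 0]]
    - [0.4, [0.0004, 0, 0.1232], [0, 0, 0]]
    - [0.25, [0.0004, 0, 0.1232], [0, 0, 0]]
    - [0.1, [0.0004, 0, 0.1232], [0, 0, 0]]
    - [0, [0.0004, 0, 0.1232], [0, 0, 0]]
    - [-0.1, [0.0004, 0, 0.1232], [0, 0, 0]]
    - [-0.1, [0.0004, 0, 0.1232], [0, 0, 0]]
  squeeze: 8

```text
time: 26.38
tool_pos: [0.4531, -0.2285, 0.0565]
tool_rot: [3.141, 0.001, 1.617]
contact_force: [0.5, 1.0, 4.1]
opening: 0.0498
```

>>> jog_arm:
  series:
    - [-0.2, [0, 0, 0], [0, 0, 0]]
    - [-0.2, [0, 0, 0], [0, 0, 0]]
    - [-0.2, [0, 0, 0], [0, 0, 0]]
  squeeze: 12

```text
time: 26.63
tool_pos: [0.4532, -0.2285, 0.0565]
tool_rot: [3.141, 0.001, 1.617]
contact_force: [0.0, 1.2, 6.7]
opening: 0.0497
```

>>> jog_arm:
  series:
    - [-0.2, [0, 0, -0.005], [0, 0, 0]]
    - [-0.2, [0, 0, -0.02], [0, 0, 0]]
    - [-0.2, [0, 0, -0.045], [0, 0, 0]]
    - [-0.2, [0, 0, -0.07], [0, 0, 0]]
    - [-0.2, [0, 0, -0.1], [0, 0, 0]]
    - [-0.2, [0, 0, -0.13], [0, 0, 0]]
    - [-0.2, [0, 0, -0.15], [0, 0, 0]]
    - [-0.2, [0, 0, -0.15], [0, 0, 0]]

```text
time: 27.3
tool_pos: [0.4545, -0.2295, 0.2103]
tool_rot: [3.136, 0.005, 1.617]
contact_force: [0.7, -0.0, -0.3]
opening: 0.0502
```

```bash
python3 snap.py lp .453 -.228 .17;python3 - <<'E'
from h import *
W=cloud(load("side_lp")).reshape(-1,3)*1000
k=(abs(W[:,0]-453)<22)&(abs(W[:,1]+235)<25)&(W[:,2]>155)&(W[:,2]<190)
p=W[k];A=np.c_[p[:,0]-453,p[:,2]-170,np.ones(len(p))];print(k.sum(),np.linalg.lstsq(A,p[:,1],rcond=None)[0].round(3))
c=.0121
O=np.array([632.1,-1.4]);tx=np.array([-.1205,-.9927]);print(O-46.5*tx)
go([.62,.085,.21],down(1.45))
E
```

```text
side crop origin 172 194 scale 3.6363636363636362
top crop origin 308 168 scale 3.6363636363636362
142 [ 3.80000e-02 -1.50000e-02 -2.36037e+02]
[637.70325  44.76055]
t 27.4 pos [ 0.4528 -0.2283  0.2061] F [ 0.2 -0.6 -0. ] open 0.05 q [-0.62  0.33  1.61 -0.    1.21 -0.66]
shift [0.3051, 0.1817, -0.0042] turn [-0.0001, 0.0008, 0.1675] rows 8.5
```

View pics/lp.png

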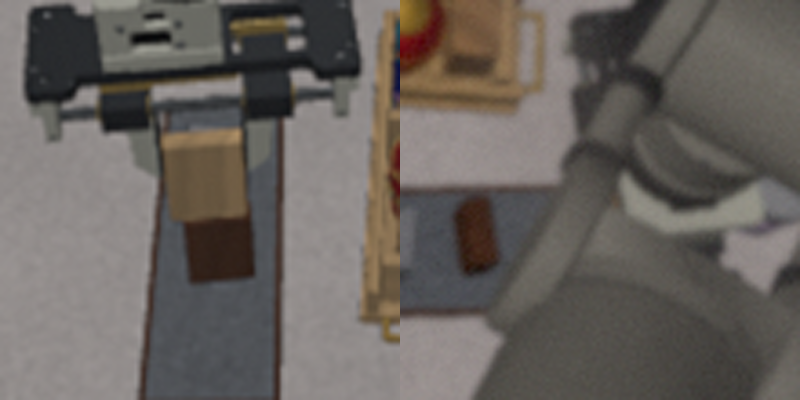

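>>> jog_arm:
  series:
    - [-0.2, [0.02, 0, 0], [0, 0, 0]]
    - [-0.2, [0.055, 0, 0], [0, 0, 0.02]]
    - [-0.2, [0.09, 0, 0], [0, 0, 0.05]]
    - [-0.2, [0.125, 0.003, 0], [0, 0, 0.07]]
    - [-0.2, [0.16, 0.006, 0], [0, 0, 0.1]]
    - [-0.2, [0.195, 0.01, 0], [0, 0, 0.12]]
    - [-0.2, [0.23, 0.014, 0], [0, 0, 0.14]]
    - [-0.2, [0.265, 0.02, 0], [0, 0, 0.15]]
    - [-0.2, [0.29, 0.025, 0], [0, 0, 0.16]]
    - [-0.2, [0.305, 0.03, 0], [0, 0, 0.167]]
    - [-0.2, [0.312, 0.031, 0], [0, 0, 0.1675]]
    - [-0.2, [0.312, 0.031, 0], [0, 0, 0.1675]]

```text
time: 28.4
tool_pos: [0.4684, 0.0859, 0.2043]
tool_rot: [-3.138, 0.0, 1.452]
contact_force: [0.0, 0.3, -0.0]
opening: 0.0498
```

Run:
```python
from h import *
go([.638,.075,.21],down(1.45))
go([.638,.0465,.15],down(1.45))
```

```text
t 28.4 pos [0.4684 0.0859 0.2043] F [ 0.   0.3 -0. ] open 0.0498 q [0.02 0.28 1.69 0.   1.18 0.14]
shift [0.0092, 0.1697, -0.0064] turn [-0.0039, 0.0005, 0.0024] rows 4.1
t 28.4 pos [0.4684 0.0859 0.2043] F [ 0.   0.3 -0. ] open 0.0498 q [0.02 0.28 1.69 0.   1.18 0.14]
shift [-0.0191, 0.1733, 0.0536] turn [-0.0039, 0.0005, 0.0024] rows 4.4
```

>>> jog_arm:
  series:
    - [-0.2, [0.002, 0.02, -0.002], [0, 0, 0]]
    - [-0.2, [0.004, 0.05, -0.004], [0, 0, 0]]
    - [-0.2, [0.006, 0.08, -0.006], [0, 0, 0]]
    - [-0.2, [0.008, 0.11, -0.006], [0, 0, 0]]
    - [-0.2, [0.009, 0.14, -0.006], [-0.002, 0, 0.001]]
    - [-0.2, [0.005, 0.16, 0.0], [-0.003, 0, 0.002]]
    - [-0.2, [-0.005, 0.17, 0.015], [-0.003, 0, 0.002]]
    - [-0.2, [-0.013, 0.173, 0.035], [-0.003, 0, 0.002]]
    - [-0.2, [-0.017, 0.173, 0.048], [-0.003, 0, 0.002]]
    - [-0.2, [-0.0185, 0.173, 0.0536], [-0.003, 0, 0.002]]
    - [-0.2, [-0.0185, 0.173, 0.0536], [-0.003, 0, 0.002]]
    - [-0.2, [-0.0185, 0.173, 0.0536], [-0.003, 0, 0.002]]

```text
time: 29.4
tool_pos: [0.6381, 0.045, 0.1517]
tool_rot: [3.141, 0.0, 1.447]
contact_force: [-0.1, 0.8, 0.0]
opening: 0.05
```

```bash
python3 snap.py op .635 0.02 .08 35; python3 chk.py op;python3 - <<'E'
from h import *
go([.6377,.0448,.115],down(1.45))
E
```

```text
side crop origin 256 166 scale 5.714285714285714
top crop origin 222 134 scale 5.714285714285714
t 29.5 TCP tray -47.51 1.09 z 152.97 F tray x,y,z -0.31 0.47 0.26
top neck few
top body 38 tray 21.8 -2.2
side neck 100 tray 21.4 -1.2
side body 149 tray 20.8 -1.2
t 29.5 pos [0.6389 0.0456 0.153 ] F [0.5 0.3 0.3] open 0.0499 q [-0.05  0.61  1.29 -0.    1.24  0.07]
shift [-0.001, -0.0012, 0.038] turn [0.0036, 0.0, -0.0018] rows 0.9
```

View pics/op.png

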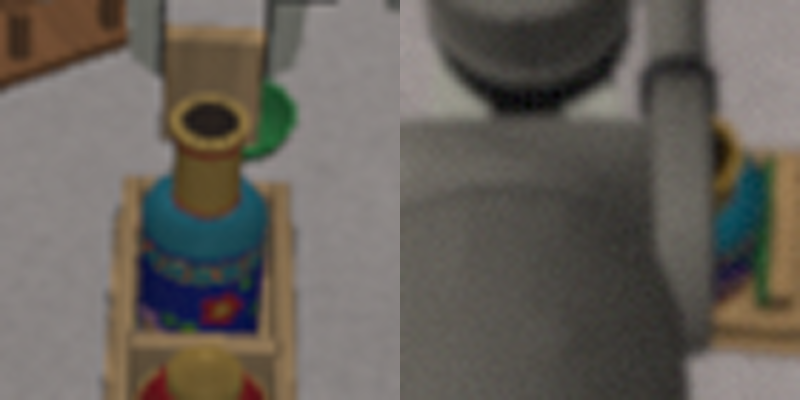

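>>> jog_arm:
  series:
    - [-0.2, [0, -0.001, 0.008], [0.003, 0, -0.001]]
    - [-0.2, [0, -0.001, 0.018], [0.003, 0, -0.001]]
    - [-0.2, [0, -0.001, 0.028], [0.003, 0, -0.001]]
    - [-0.2, [0, -0.001, 0.034], [0.003, 0, -0.001]]
    - [-0.2, [0, -0.001, 0.036], [0.003, 0, -0.001]]
    - [-0.2, [0, -0.001, 0.036], [0.003, 0, -0.001]]
    - [-0.2, [0, -0.001, 0.036], [0.003, 0, -0.001]]

```text
time: 30.08
tool_pos: [0.6378, 0.0459, 0.1157]
tool_rot: [-3.14, 0.0, 1.449]
contact_force: [-0.1, -0.8, 1.2]
opening: 0.0499
```

>>> jog_arm:
  series:
    - [-0.2, [-0.0005, 0, 0], [0, 0, 0]]
    - [-0.2, [-0.001, 0, 0], [0, 0, 0]]
    - [-0.2, [-0.001, 0, 0], [0, 0, 0]]

```text
time: 30.33
tool_pos: [0.6378, 0.0447, 0.1163]
tool_rot: [-3.141, 0.0, 1.449]
contact_force: [-0.2, 0.1, -0.1]
opening: 0.0501
```

>>> jog_arm:
  series:
    - [-0.2, [-0.0005, 0, 0], [0, 0, 0]]
    - [-0.2, [-0.001, 0, 0], [0, 0, 0]]
    - [-0.2, [-0.001, 0, 0], [0, 0, 0]]

```text
time: 30.58
tool_pos: [0.6375, 0.0437, 0.116]
tool_rot: [-3.141, 0.0, 1.449]
contact_force: [0.1, -0.1, -0.5]
opening: 0.0499
```

>>> jog_arm:
  series:
    - [-0.2, [-0.0004, 0, 0], [0, 0, 0]]
    - [-0.2, [-0.0006, 0, 0], [0, 0, 0]]
    - [-0.2, [-0.0006, 0, 0], [0, 0, 0]]

```text
time: 30.83
tool_pos: [0.6375, 0.0434, 0.1159]
tool_rot: [-3.141, -0.0, 1.449]
contact_force: [0.6, 1.0, 0.1]
opening: 0.0498
```

>>> jog_arm:
  series:
    - [-0.2, [-0.0004, 0, 0], [0, 0, 0]]
    - [-0.2, [-0.0006, 0, 0], [0, 0, 0]]
    - [-0.2, [-0.0006, 0, 0], [0, 0, 0]]

```text
time: 31.08
tool_pos: [0.6375, 0.043, 0.116]
tool_rot: [-3.141, -0.0, 1.449]
contact_force: [0.6, 3.4, -0.2]
opening: 0.0504
```

>>> jog_arm:
  series:
    - [-0.2, [-0.0004, 0, 0], [0, 0, 0]]
    - [-0.2, [-0.0006, 0, 0], [0, 0, 0]]
    - [-0.2, [-0.0006, 0, 0], [0, 0, 0]]

```text
time: 31.33
tool_pos: [0.6373, 0.0421, 0.116]
tool_rot: [-3.141, -0.0, 1.449]
contact_force: [0.1, 2.4, 0.7]
opening: 0.0496
```

>>> jog_arm:
  series:
    - [-0.2, [0.001, 0, 0], [0, 0, 0]]
    - [-0.2, [0.002, 0, 0], [0, 0, 0]]
    - [-0.2, [0.0022, 0, 0], [0, 0, 0]]
    - [-0.2, [0.0022, 0, 0], [0, 0, 0]]

```text
time: 31.67
tool_pos: [0.6374, 0.044, 0.1156]
tool_rot: [-3.14, 0.001, 1.449]
contact_force: [0.7, -0.4, -1.1]
opening: 0.05
```

```bash
python3 snap.py gp .635 0.02 .08 35; python3 chk.py gp
```

```text
side crop origin 256 166 scale 5.714285714285714
top crop origin 222 134 scale 5.714285714285714
t 31.77 TCP tray -45.72 -0.16 z 115.73 F tray x,y,z 0.04 0.11 -0.69
top neck few
top body 41 tray 21.0 -2.8
side neck 95 tray 21.4 -1.2
side body 146 tray 20.7 -1.3
```

View pics/gp.png

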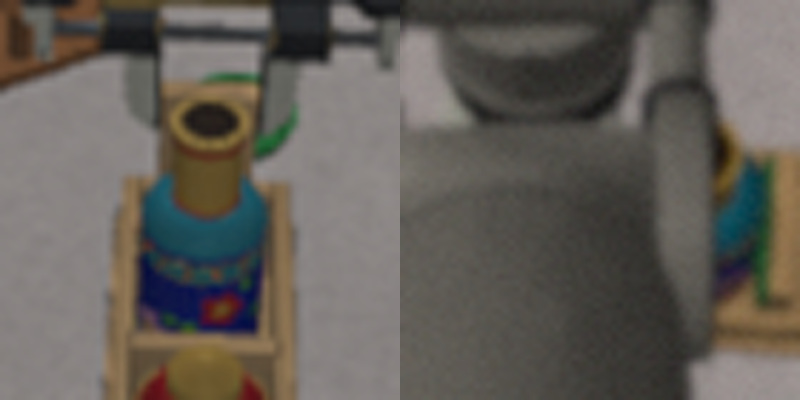

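>>> jog_arm:
  series:
    - [-0.2, [0, 0, 0.004], [0, 0, 0]]
    - [-0.2, [0, 0, 0.008], [0, 0, 0]]
    - [-0.2, [0, 0, 0.011], [0, 0, 0]]
    - [-0.2, [0, 0, 0.013], [0, 0, 0]]
    - [-0.2, [0, 0, 0.013], [0, 0, 0]]

```text
time: 32.18
tool_pos: [0.6371, 0.0442, 0.102]
tool_rot: [-3.139, 0.0, 1.449]
contact_force: [-1.2, -0.7, 0.0]
opening: 0.0497
```

>>> jog_arm:
  series:
    - [-0.2, [0, 0, 0.002], [0, 0, 0]]
    - [-0.2, [0, 0, 0.004], [0, 0, 0]]
    - [-0.2, [0, 0, 0.005], [0, 0, 0]]
    - [-0.2, [0, 0, 0.005], [0, 0, 0]]

```text
time: 32.52
tool_pos: [0.6374, 0.0442, 0.0976]
tool_rot: [-3.14, 0.0, 1.449]
contact_force: [-0.0, -0.4, -0.1]
opening: 0.0499
```

Past the end board's top edge with no force. Lowering the rest of the way.

>>> jog_arm:
  series:
    - [-0.2, [0, 0, 0.004], [0, 0, 0]]
    - [-0.2, [0, 0, 0.008], [0, 0, 0]]
    - [-0.2, [0, 0, 0.012], [0, 0, 0]]
    - [-0.2, [0, 0, 0.015], [0, 0, 0]]
    - [-0.2, [0, 0, 0.015], [0, 0, 0]]

```text
time: 32.93
tool_pos: [0.6369, 0.0443, 0.0818]
tool_rot: [-3.139, 0.0, 1.449]
contact_force: [0.2, 0.3, -0.4]
opening: 0.0501
```

>>> jog_arm:
  series:
    - [-0.2, [0, 0, 0.004], [0, 0, 0]]
    - [-0.2, [0, 0, 0.008], [0, 0, 0]]
    - [-0.2, [0, 0, 0.012], [0, 0, 0]]
    - [-0.2, [0, 0, 0.015], [0, 0, 0]]
    - [-0.2, [0, 0, 0.015], [0, 0, 0]]

```text
time: 33.35
tool_pos: [0.637, 0.0443, 0.0669]
tool_rot: [-3.139, 0.0, 1.449]
contact_force: [0.1, -0.4, -1.2]
opening: 0.0501
```

>>> jog_arm:
  series:
    - [-0.2, [0, 0, 0.002], [0, 0, 0]]
    - [-0.2, [0, 0, 0.004], [0, 0, 0]]
    - [-0.2, [0, 0, 0.005], [0, 0, 0]]
    - [-0.2, [0, 0, 0.005], [0, 0, 0]]

```text
time: 33.68
tool_pos: [0.6374, 0.0442, 0.0626]
tool_rot: [-3.14, 0.0, 1.449]
contact_force: [-0.3, -0.5, -0.7]
opening: 0.0498
```

>>> jog_arm:
  series:
    - [-0.2, [0, 0, 0.001], [0, 0, 0]]
    - [-0.2, [0, 0, 0.0016], [0, 0, 0]]
    - [-0.2, [0, 0, 0.0016], [0, 0, 0]]

```text
time: 33.93
tool_pos: [0.6374, 0.0442, 0.0612]
tool_rot: [-3.141, 0.0, 1.449]
contact_force: [-0.5, 0.0, -0.2]
opening: 0.0498
```

>>> jog_arm:
  series:
    - [-0.2, [0, 0, 0.0006], [0, 0, 0]]
    - [-0.2, [0, 0, 0.001], [0, 0, 0]]
    - [-0.2, [0, 0, 0.001], [0, 0, 0]]

```text
time: 34.18
tool_pos: [0.6376, 0.0442, 0.0606]
tool_rot: [-3.141, 0.0, 1.449]
contact_force: [-1.0, 0.7, 2.5]
opening: 0.0498
```

>>> jog_arm:
  series:
    - [0.1, [0, 0, 0], [0, 0, 0]]
    - [0.25, [0, 0, 0], [0, 0, 0]]
    - [0.4, [0, 0, 0], [0, 0, 0]]
    - [0.4, [0, 0, 0], [0, 0, 0]]
    - [0.4, [0, 0, -0.005], [0, 0, 0]]
    - [0.4, [0, 0, -0.02], [0, 0, 0]]
    - [0.4, [0, 0, -0.045], [0, 0, 0]]
    - [0.4, [0.005, 0, -0.075], [0, 0, 0]]
    - [0.4, [0.02, 0, -0.11], [0, 0, 0]]
    - [0.6, [0.05, 0, -0.13], [0, 0, 0]]
    - [0.6, [0.08, -0.02, -0.13], [0, 0, 0]]
    - [0.6, [0.1, -0.05, -0.13], [0, 0, 0]]

```text
time: 35.18
tool_pos: [0.602, 0.1514, 0.1922]
tool_rot: [3.137, -0.002, 1.449]
contact_force: [-0.0, 0.2, -1.1]
opening: 0.073
```

>>> jog_arm:
  series:
    - [0.6, [0.01, -0.04, 0], [0, 0, 0]]
    - [0.6, [0.02, -0.08, 0], [0, 0, 0]]
    - [0.6, [0.03, -0.12, 0], [0, 0, 0]]
    - [0.6, [0.03, -0.15, 0], [0, 0, 0]]
    - [0.6, [0.03, -0.15, 0], [0, 0, 0]]

```text
time: 35.6
tool_pos: [0.4492, 0.1986, 0.1908]
tool_rot: [-3.137, 0.001, 1.452]
contact_force: [-0.5, -0.7, -0.4]
opening: 0.0733
```

```bash
python3 snap.py fin .635 0.01 .06 35; python3 chk.py fin
python3 - <<'E'
from h import *
tx=np.array([-.1205,-.9927]);ty=np.array([.9927,-.1205]);O=np.array([632.1,-1.4])
W=cloud(load("top_fin")).reshape(-1,3)*1000
a=(W[:,:2]-O)@tx;b=(W[:,:2]-O)@ty;z=W[:,2]
k=(abs(b)<26)&(a<0)&(a>-75)
for x in range(-70,-4,3):
    q=k&(a>=x)&(a<x+3)&(z>40);print(x,q.sum(),np.median(z[q]).round(1) if q.any() else None,end="; ")
# everything else unmoved?
t0=load("top0")["img"].astype(int);t1=load("top_fin")["img"].astype(int);d=cv2.blur(np.abs(t0-t1).sum(2).astype(np.float32),(3,3))
cv2.imwrite("pics/diff.png",np.clip(d,0,255).astype(np.uint8));cv2.imwrite("pics/topfin.png",t1[:,:,::-1])
E
```

```text
side crop origin 256 173 scale 5.714285714285714
top crop origin 226 136 scale 5.714285714285714
t 35.7 TCP tray -176.52 -200.16 z 191.44 F tray x,y,z -0.87 0.03 1.16
top neck 43 tray 21.7 -2.5
top body 111 tray 21.8 -2.3
side neck 100 tray 21.4 -1.4
side body 157 tray 20.6 -1.4
-70 0 None; -67 18 56.3; -64 20 57.1; -61 18 56.8; -58 17 57.0; -55 19 79.9; -52 19 81.8; -49 25 81.6; -46 23 81.1; -43 31 79.8; -40 7 79.1; -37 21 80.5; -34 20 82.7; -31 20 82.1; -28 23 81.3; -25 23 81.3; -22 24 81.4; -19 20 80.1; -16 20 82.7; -13 20 80.9; -10 14 107.6; -7 22 115.9; [ WARN:0@0.481] global loadsave.cpp:1063 imwrite_ Unsupported depth image for selected encoder is fallbacked to CV_8U.
```

View pics/fin.png

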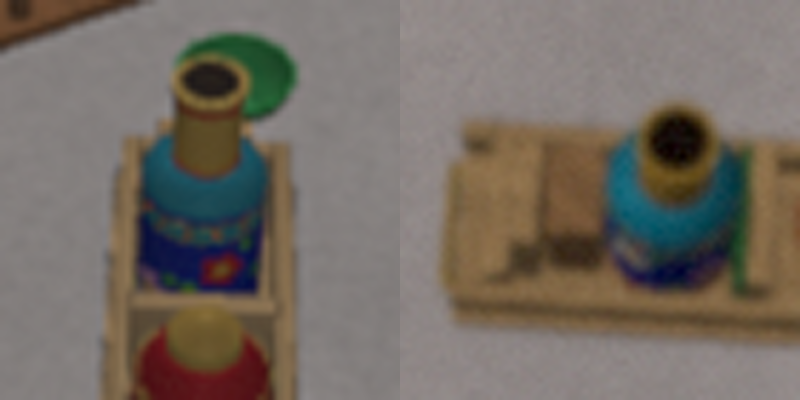

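View pics/topfin.png

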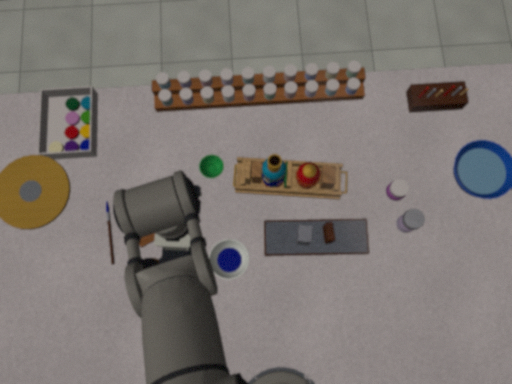

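Both packers' tops read about 82 mm, which puts them on the tray floor at 12 + 70 mm. The vase reads the same as when it was pushed onto the felt, and the bystanders are where they were. Handing in.

```bash
python3 -c "
from cell import job,status
print(job.hand_in()); print(status.observe()['time'])"
```

```text
the job is handed in; nothing more can be done
None
the job is handed in; nothing more can be done
```

The vase stands upright in the empty cell against the green felt. The 28 mm cork packer stands next to it, and the 14 mm pale packer stands between the cork and the end board (42 mm in the 44.5 mm space). I handed the job in at about 36 s; no verdict is reported.

- **Vase:** I lifted it by the neck with a 20 N grip and set it down. It stood about 1.5 mm off the felt, so I moved it the rest of the way with a gentle cork push, which stalled at 6–8 N. The hardest load on it was about 12 N from the tray floor while setting it down; both are under its limits.
- **Packers:** The last top view showed both tops about 82 mm above the bench, so both are down on the tray floor. The pale one met no measurable sideways force on the way in. Touching the cork lightly beforehand (about 3 N), to find its face, may have shifted it slightly towards the vase.
- **Other objects:** The other things on the bench look unmoved by eye in the last top view, except the oil jar and part of the rest, which the arm hid. The arm was clear of everything.
- **Readings that disagreed:** The cameras place the vase axis at tray x = 20.6 to 21.8 mm, against 22.25 nominal. That is within calibration and matches the readings taken while it was pressed to the felt. They also put it 1 to 2.5 mm off the cell's centre line across the tray.

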